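# Square up a fresh cast with the modelling tool

### The job

The oblong cast tile is fresh from the mould and must not be touched by the gripper or lifted: pull the flat wooden modelling tool up out of the tool block and use it to slide the tile across the table into the inside corner of the metal corner stop, its long side flush against the far bar and a short side flush against the right-hand bar. Then stand the tool in the plastic cup near the corner stop, leaving the cup upright. Leave the other two tools, the other casts and the lens cap where they are.

Things in the scene. Friction and masses are not known exactly. Their poses are not given: they have to be found in the camera images.
- wooden_tool_center (a point): Centre of the flat wooden modelling tool, a boxwood stick 155 mm long, 16 wide, 8 thick (solid as a 155x16x8 mm bar), 18 g. Stands upright in one of the three sockets of the tool block (which varies), tallest and widest of the three tools; top 163 mm above the table, 103 mm out of the block. Axes: y along the stick (up at start), x its width, z its thickness. Pinch it across the 8 mm.
- tool_block: Wooden tool block fixed to the table, 50 (x) x 140 (y) x 60 (z) mm, origin at the centre of its underside. Three sockets in a row at y = -45, 0 and +45 mm, each about 15 mm (x) by 19 mm (y), 52 mm deep; the wooden tool's thickness lies along the block's x axis. Lift the tool over 52 mm to clear it.
- oblong_cast_center (a point): Centre (half-way up, 9 mm above the table) of the oblong cast plaster tile, 62 (its x) x 50 (its y) x 18 (z) mm, about 70 g, grey, lying loose and flat on the table left of the corner stop. Its x axis starts roughly parallel to the corner stop's y axis (within 0.65 rad). The other two casts are a thinner square one and a cube.
- oblong_cast: The same oblong tile, origin at the centre of its underside, same axes as its centre point.
- wooden_tool: The same wooden tool, origin at the middle of its length on one broad face (4 mm from its centre), same axes as its centre point.
- corner_stop: Corner stop: an L of two aluminium bars 12 mm high, 25 wide, fixed to the table. Origin at the inside corner, table height. Far bar: inner face at x = 0, from the corner to y = +110 mm, bar at x > 0. Right-hand bar: inner face at y = 0, from the corner to x = -90 mm, bar at y < 0. Seated flush, the tile's centre is at x = -25, y = +31 mm with its 62 mm side along y.
- cup: Translucent plastic cup, loose, standing upright on the table right of the corner stop; 88 mm high, 95 mm across the rim (about 90 mm inside) and 76 mm across the foot, floor about 2 to 6 mm thick, 150 g. Origin at the centre of its underside, z up.
- pen_center (a point): Centre of a ball pen, 143 mm long and 11 mm thick, standing upright in another socket of the tool block; to be left there.
- needle_tool_center (a point): Centre of a thin needle tool, 134 mm long and 8 mm thick, standing upright in the remaining socket; to be left there.
- square_cast: Bystander: white square cast tile 55x55x14 mm, lying beyond the oblong tile; origin at the centre of its underside.
- cube_cast: Bystander: cast plaster cube, 45 mm, near the front of the tool block; origin at the centre of its underside.
- lens_cap: Bystander: round black lens cap, 52 mm across, 8 mm high, between the tile and the tool block; origin at the centre of its underside.
There are look-alikes about, which are no part of the job. There is more than one size of the corner_stop; the job needs the smaller.

How it is judged (in metres and radians):
On the way, in this order (a step that is already met when the one before it is completed fails the run):
1. the wooden tool is lifted clear of the tool block (height (world z) of wooden_tool_center above 0.135 m), for 0.1 s.
2. the oblong tile is pushed by the wooden tool (contact force between wooden_tool and oblong_cast above 0.02 N), for 0.02 s.
3. the oblong tile lies flush in the inside corner: gaps under 4 mm at both bars, long side square to the far bar within 4 degrees (x of oblong_cast_center in the frame of corner_stop between -0.029 and -0.021 m and y of oblong_cast_center in the frame of corner_stop between 0.027 and 0.035 m and angle between the x axis of oblong_cast and the y axis of corner_stop, either way round below 0.07 rad and height (world z) of oblong_cast_center below 0.013 m), for 0.2 s.
At the end, for the whole second after the job is handed in: The oblong tile lies flat in the inside corner of the corner stop, within 4 mm of flush at both bars and square within 4 degrees, long side along the far bar; the wooden tool stands released inside the cup, which stands upright on the table (the tool may stand or lean in it); the tile is at rest (all of step 3 and horizontal distance between wooden_tool_center and cup below 0.05 m and height (world z) of wooden_tool_center between 0.03 and 0.088 m and angle between cup's own z axis and vertical below 0.12 rad and height (world z) of cup below 0.01 m and linear speed of oblong_cast below 0.02 m/s); the robot touches nothing.
It fails at once if the gripper or arm touches the oblong tile (contact force between any of the fingers, the arm and oblong_cast above 0.3 N).
It fails at once if the oblong tile is lifted or tipped off the table (height (world z) of oblong_cast_center above 0.02 m or angle between oblong_cast_center's own z axis and vertical above 0.3 rad).
It fails at once if the other casts, the lens cap, the pen or the needle tool are moved by more than 25 mm (distance of any of square_cast, cube_cast, lens_cap, pen_center, needle_tool_center from where it was at the start of the episode above 0.025 m).
It also fails if it takes over 72 s, if anything falls off the work surface, if the arm or the gripper's body presses on something with over 40 N, if the wrist force passes 120 N, or if a joint passes its speed limit or range.

### The arm

A 7-joint arm with a two-finger parallel gripper is mounted at the origin on a cart in front of the work surface, level with it; the furniture and walls round the work are solid. World frame = base frame: x ahead of the robot, y to its left, z up, the work surface at z = 0. Lengths are in mm, angles in degrees, forces in N, time in s.
With the tool pointing down it reaches from about 425 to 1025 mm from the base axis. Payload 3.6 kg.
Tool frame: the origin (TCP) lies midway between the tips of the shut fingers; the grasp point (between the pads) lies behind it (r.grasp_offset is the z of the grasp point in the tool frame, in mm); z points along the fingers, y is the direction in which the jaws open and shut (so a half turn about z gives the same grasp; the last joint's range is limited). The gripper opens to 85 mm and grips with 20 to 120 N. Pads are 22 mm wide; open, the fingers measure 114 mm over their backs; the gripper's body (76 mm by 85 mm) begins 54 mm behind the grasp point. The pads swing forward as they close: fully open they stand 13 mm farther back than shut.
Start: joints at [-75.888, 33.873, 2.773, 92.16, -1.908, 54.013, -1.931], TCP at [241.637, 683.55, 231.302] pointing down, gripper open.
Joint ranges: [-153.93, 153.93], [-27.13, 128.08], [-72.61, 78.16], [10.71, 143.7], [-87.88, 267.88], [4.46, 118.87], [-176.78, 176.78]. Speed limits (degrees/s): [147.25, 147.25, 180, 180, 180, 180, 180].

### API

Orientations are given as a 3x3 rotation matrix whose columns are the frame's x, y, z axes.
In Python, from station import r gives the robot as it stands.
- The arm moves only by the tool jog_arm, never from a script. Its argument "commands" is a list of rows, each a list of 3 entries, a list of its own where there are three numbers: the shift along the world's x, y, z in mm, then the turn, a rotation vector about the world's x, y, z in rad, then the finger opening in mm, from 0 to 85.4. A call has 1 to 5 rows; each row shifts and turns the commanded pose from where the row before left it; what a row does not reach is not made up. A row lasts 1/8 s, in which the tool goes at most 62.5 mm and 10.7 degrees, less where a joint would pass 70% of its speed; a pose out of reach is approached as far as the arm can. A call is refused whole if a number of a shift passes 62.5 or a number of a turn 0.188, either way. A call with a gripper value outside its range is refused whole. The fingers move at their own pace and stop on an object; "force" is the grip in N (left out, the last holds). Time passes only in rows, so rows that do not move let the fingers close. It gives the time, the measured TCP pose, the force and the opening at its end, in the units of the state.
- r.state(): the state, without advancing time (a new reading comes with each control period).
- r.get_image(name): name is "side" or "top" or "wrist"; returns the picture (400x640x3 uint8, blue, green, red); there is no depth.
- r.get_calibration(name): a dict with "intrinsics" (3x3 intrinsics, pixels), "rvec" (rotation vector, rad) and "tvec" (3), from world to camera coordinates, as OpenCV has them. Camera axes: x right, y down, z forward; pixel columns grow to the right and rows downward; lengths in mm; the calibration is good to about 2 mm. A picture is of the moment at which its call begins: read the wrist's pose just before it. get_calibration takes no time and is no camera call; for the wrist camera it gives the pose at the moment of the call.
- r.close_job(): hands the job in, once; it reports no verdict.
The state is a dict: "time_s": time; "qpos": joint angles; "joint_vel": joint speeds; "joint_efforts": joint torques, N m; "tool_pos": TCP position; "ee_rot": TCP orientation; "wrist_force": force on the tool from outside, world axes, zero at the start; "wrist_torque": the same for the moment, N m; "finger_gap": finger opening in mm.
Only numpy, scipy, OpenCV 4.12 (cv2) and the standard library are available. Lean on these libraries where they do the work, as an engineer would, in place of code of your own. Each camera call takes 0.05 s, during which the arm holds its last target.

## Working session

There is one attempt and no reset: what is moved stays moved. The work goes in short steps, Python scripts to look and compute and a tool call to move; the robot and the scene stay as the last step left them, time stands still between calls to the robot, and variables do not carry over. Pictures are saved under pics/ and viewed, and the job is handed in when it is done.

Besides the shell and the picture viewer there is one more tool, called after "Call:" in YAML: its name, and indented under it one key for each argument. jog_arm: Moves the arm, as the interface text tells. Its arguments: {"type":"object","properties":{"commands":{"type":"array","items":{"type":"array"}},"force":{"type":"number"}},"required":["commands"]}

```bash
mkdir -p pics; ls; python3 - <<'E'
from station import r
import cv2
s=r.state();print(s['time_s'],s['tool_pos'],s['ee_rot'],s['finger_gap'],r.grasp_offset)
for n in ("side","top"):
    cv2.imwrite(f"pics/{n}0.png",r.get_image(n)); print(n,r.get_calibration(n))
cv2.imwrite("pics/w0.png",r.get_image("wrist"))
E
```

```text
pics
0.0 [241.3139669  682.77444984 230.16463074] [[-9.42845945e-01  3.33228333e-01 -6.34820337e-04]
 [ 3.33228919e-01  9.42843555e-01 -2.12559248e-03]
 [-1.09771375e-04 -2.21564675e-03 -9.99997539e-01]] 85.48108470819501 -18.700000000000003
side {'intrinsics': array([[438.29252813,   0.        , 311.2150857 ],
       [  0.        , 438.29252813, 194.54751403],
       [  0.        ,   0.        ,   1.        ]]), 'rvec': array([ 0.49507811, -2.66049619,  1.28376621]), 'tvec': array([ 420.54812601,  255.70809955, 1315.07656513])}
top {'intrinsics': array([[386.44213041,   0.        , 317.16354103],
       [  0.        , 386.44213041, 203.67520441],
       [  0.        ,   0.        ,   1.        ]]), 'rvec': array([ 2.15567904, -2.22283629,  0.0702822 ]), 'tvec': array([-114.29785964,  526.19037654, 1492.98544205])}
```

View pics/side0.png

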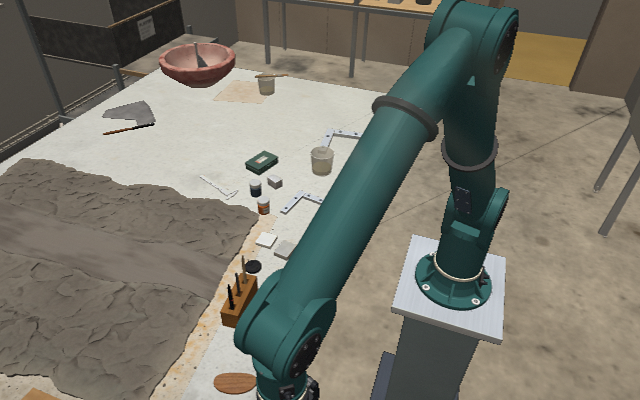

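View pics/top0.png

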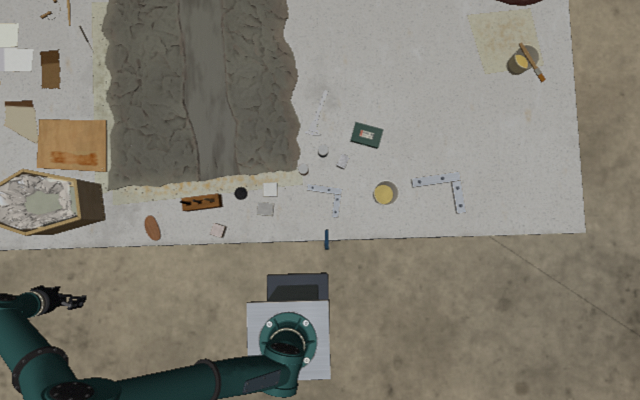

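View pics/w0.png

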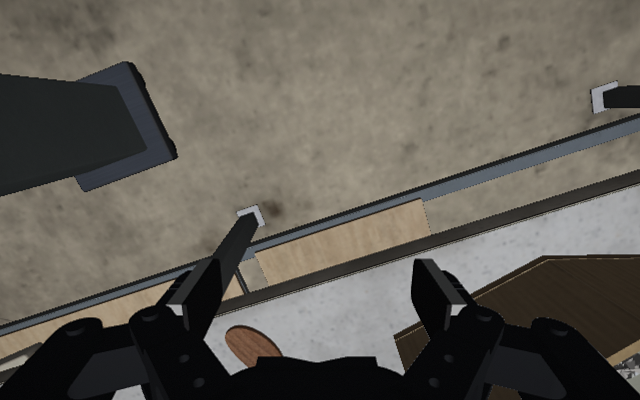

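Top view has world x up and y left: block at about (202,202), oblong tile at (265,209), stop at (325,195) and cup at (385,194). I'll enlarge it.

```bash
cat > h.py <<'E'
import numpy as np, cv2
from station import r
def ray(n,uv,cal=None):
    c=cal or r.get_calibration(n); R=cv2.Rodrigues(np.array(c['rvec']))[0]; t=np.array(c['tvec']).ravel()
    C=-R.T@t; d=R.T@np.linalg.inv(c['intrinsics'])@np.array([uv[0],uv[1],1.]); return C,d
def onz(n,uv,z,cal=None):
    C,d=ray(n,uv,cal); return (C+d*(z-C[2])/d[2])[:2]
def proj(n,P,cal=None):
    c=cal or r.get_calibration(n); return cv2.projectPoints(np.array(P,float).reshape(-1,3),np.array(c['rvec']),np.array(c['tvec']),c['intrinsics'],None)[0].reshape(-1,2)
def crop(im,x0,y0,x1,y1,k,fn):
    cv2.imwrite(fn,cv2.resize(im[y0:y1,x0:x1],None,fx=k,fy=k,interpolation=cv2.INTER_CUBIC))
E
python3 - <<'E'
from h import *
im=cv2.imread('pics/top0.png'); crop(im,175,170,275,245,8,'pics/t0a.png'); crop(im,245,165,405,235,5,'pics/t0b.png')
im=cv2.imread('pics/side0.png'); crop(im,205,160,345,330,3.5,'pics/s0a.png')
E
```

```text
(no output)
```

View pics/t0a.png

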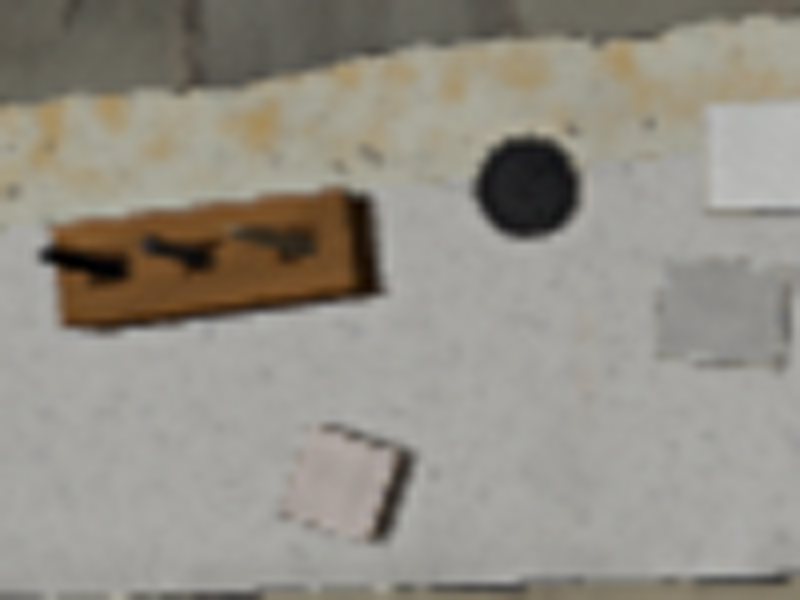

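View pics/t0b.png

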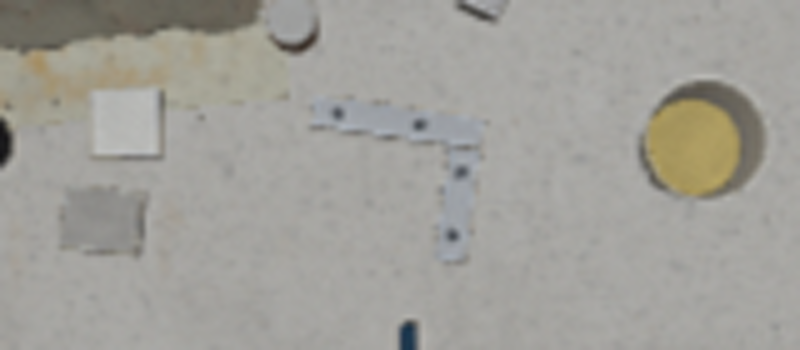

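View pics/s0a.png

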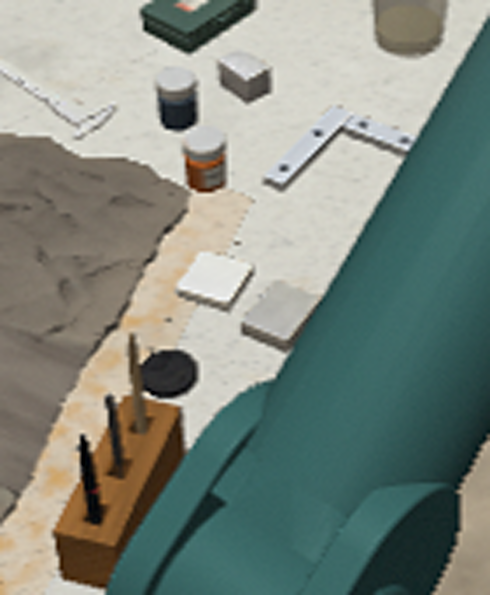

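```bash
python3 - <<'E'
from h import *
A=lambda p:((p[0]+.5)/8-.5+175,(p[1]+.5)/8-.5+170)
B=lambda p:((p[0]+.5)/5-.5+245,(p[1]+.5)/5-.5+165)
P=lambda l,f,pts,z:print(l,[onz('top',f(p),z).round(1).tolist() for p in pts])
P('block',A,[(52,225),(65,328),(345,190),(355,297)],60)
P('tooltop',A,[(232,232)],163); P('toolbase',A,[(297,245)],60)
P('tile',A,[(665,260),(788,265),(785,362),(657,357)],18)
P('cap',A,[(528,186)],8);P('cube',A,[(322,425),(390,450),(370,540),(282,515)],45)
P('square',B,[(92,88),(162,88),(162,157),(92,157)],14)
P('stop',B,[(310,127),(447,147),(438,260),(313,97),(484,122),(466,262)],12)
P('cuprim',B,[(704,138)],88);P('cupfloor',B,[(692,148)],3)
E
```

```text
block [[558.3, 385.7], [509.2, 380.0], [570.7, 246.4], [519.7, 242.4]]
tooltop [[543.5, 270.2]]
toolbase [[545.2, 269.6]]
tile [[535.8, 101.5], [531.5, 41.6], [484.2, 44.2], [488.6, 106.4]]
cap [[575.1, 169.7]]
cube [[459.9, 262.8], [447.0, 230.6], [404.4, 240.7], [417.6, 282.5]]
square [[613.6, 79.7], [611.9, 24.7], [557.6, 26.0], [559.2, 80.8]]
stop [[577.8, -90.6], [558.7, -197.6], [470.3, -187.6], [601.4, -93.6], [577.6, -227.3], [468.1, -209.4]]
cuprim [[553.0, -385.9]]
cupfloor [[552.8, -391.4]]
```

Wooden tool is in the right-hand socket, at about (544,269), with block yaw about +5°. Moving over it.

Call:
jog_arm:
  commands:
    - [[30, -40, 0], [0, 0, -0.186], 85]
    - [[35, -45, 0], [0, 0, -0.186], 85]
    - [[35, -45, 0], [0, 0, -0.186], 85]
    - [[35, -45, 0], [0, 0, -0.186], 85]
    - [[35, -45, 0], [0, 0, -0.186], 85]

```text
time_s: 0.78
tool_pos: [412.4, 461.9, 231.2]
ee_rot: [[-0.291, 0.957, -0.0], [0.957, 0.291, -0.0], [-0.0, -0.0, -1.0]]
wrist_force: [0.8, 1.1, -0.7]
finger_gap: 84.9
```

Call:
jog_arm:
  commands:
    - [[35, -45, 0], [0, 0, -0.186], 85]
    - [[35, -45, 0], [0, 0, -0.027], 85]
    - [[30, -45, 0], [0, 0, 0], 85]
    - [[0, -30, 0], [0, 0, 0], 85]
    - [[0, 0, 0], [0, 0, 0], 85]

```text
time_s: 1.4
tool_pos: [512.1, 294.7, 231.2]
ee_rot: [[-0.082, 0.997, -0.001], [0.997, 0.082, -0.002], [-0.002, -0.001, -1.0]]
wrist_force: [0.7, -0.5, 0.7]
finger_gap: 85.0
```

```bash
python3 - <<'E'
from h import *
s=r.state();print(s['time_s'],s['tool_pos'],s['ee_rot'],s['qpos'])
c=r.get_calibration('wrist');print(c)
im=r.get_image('wrist');cv2.imwrite('pics/w1.png',im)
for n in ('side','top'):cv2.imwrite(f'pics/{n}1.png',r.get_image(n))
E
```

```text
1.4 [512.10311582 294.70228506 231.19630107] [[-8.21304506e-02  9.96621295e-01 -7.64330343e-04]
 [ 9.96620109e-01  8.21289837e-02 -1.78534867e-03]
 [-1.71654283e-03 -9.08378481e-04 -9.99998114e-01]] [-50.36485195  25.54507072  21.97842609 110.57113261 -12.79823845
  46.33654328 -16.71737009]
{'intrinsics': array([[323.10561902,   0.        , 316.24053044],
       [  0.        , 323.10561902, 203.77199205],
       [  0.        ,   0.        ,   1.        ]]), 'rvec': array([-2.84769417, -0.11729632, -0.01683967]), 'tvec': array([-534.31062815,  202.9972005 ,  451.85189021])}
```

View pics/w1.png

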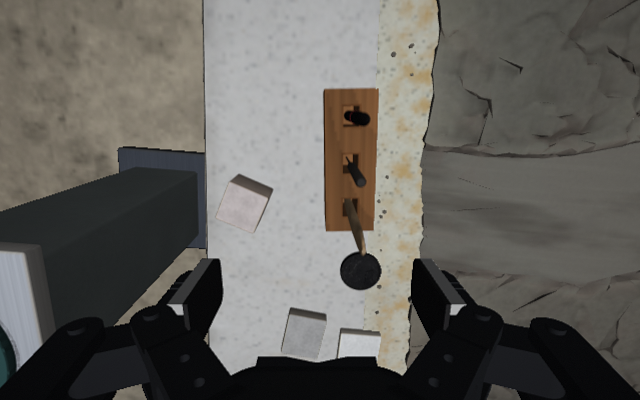

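The wrist picture shows the block at (350,160), with the wooden tool in its lower (right-hand) socket and the tool's top near (362,257). Enlarging.

```bash
python3 - <<'E'
from h import *
crop(cv2.imread('pics/w1.png'),310,80,400,270,3.1,'pics/w1a.png'); crop(cv2.imread('pics/w1.png'),330,190,380,265,8,'pics/w1b.png');crop(cv2.imread('pics/w1.png'),270,295,390,375,6.5,'pics/w1c.png')
E
```

```text
(no output)
```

View pics/w1a.png

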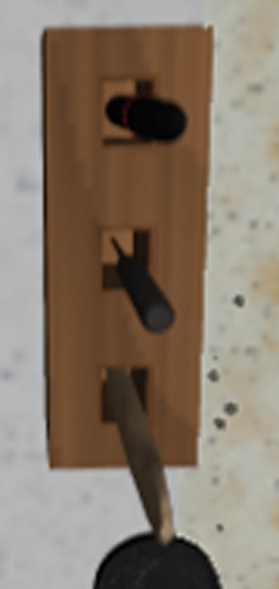

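View pics/w1b.png

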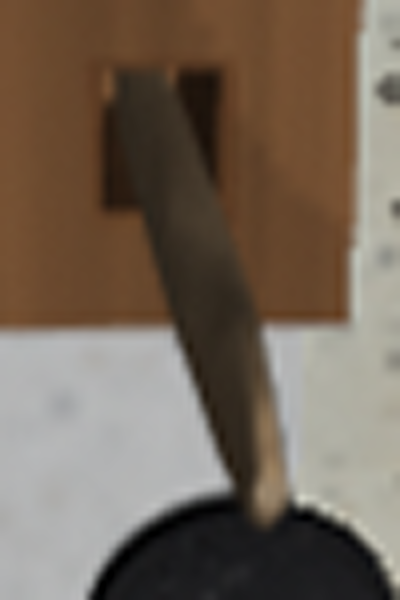

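View pics/w1c.png

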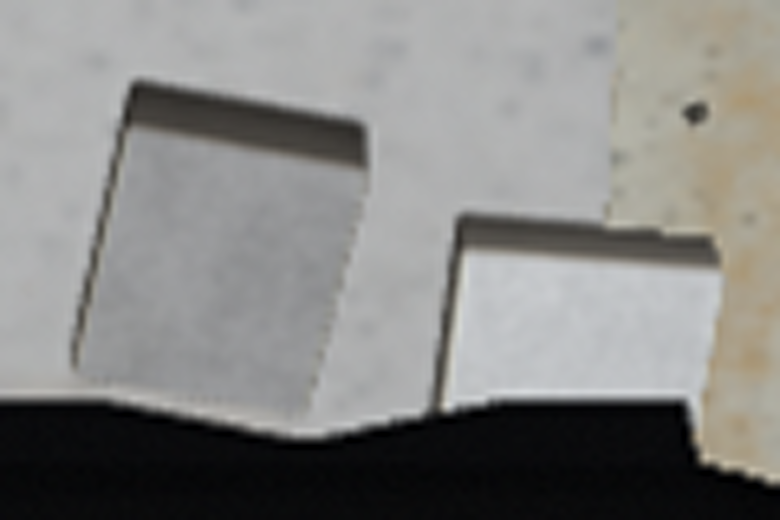

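```bash
python3 - <<'E'
from h import *
c=r.get_calibration('wrist')
f=lambda x0,y0,k:(lambda p:((p[0]+.5)/k-.5+x0,(p[1]+.5)/k-.5+y0))
A=f(310,80,3.1);B=f(330,190,8);C=f(270,295,6.5)
P=lambda l,g,pts,z:print(l,[onz('wrist',g(p),z,c).round(1).tolist() for p in pts])
P('tooltop',B,[(267,510)],163);P('toolbase',B,[(145,70)],60)
P('block',A,[(42,28),(213,28),(198,467),(50,467)],60)
P('tile',C,[(130,125),(365,165),(310,415),(72,370)],18)
E
```

```text
tooltop [[546.7, 275.9]]
toolbase [[544.0, 287.8]]
block [[509.3, 389.5], [559.7, 394.1], [574.8, 255.9], [525.3, 251.4]]
tile [[493.2, 117.3], [540.2, 112.3], [534.9, 51.3], [485.3, 58.1]]
```

```bash
python3 - <<'E'
from h import *
s=r.state();print(s['time_s'],s['tool_pos'])
print(r.get_calibration('wrist')['tvec'], r.get_calibration('wrist')['rvec'])
for n,P in (('top',[[546.7,275.9,163]]),('side',[[546.7,275.9,163],[544,269,163],[544,269,60]])): print(n,proj(n,P))
crop(cv2.imread('pics/side1.png'),200,220,300,320,6,'pics/s1a.png')
crop(cv2.imread('pics/top1.png'),175,170,275,245,8,'pics/t1a.png')
E
```

```text
1.55 [511.11325952 300.25718241 231.18446542]
[-535.93556463  205.23875658  451.42315201] [-2.84999432 -0.12847977 -0.01929896]
top [[201.93319411 197.71574515]]
side [[240.66018913 256.15865198]
 [242.79566282 254.65450022]
 [245.9584901  280.24652699]]
```

View pics/s1a.png

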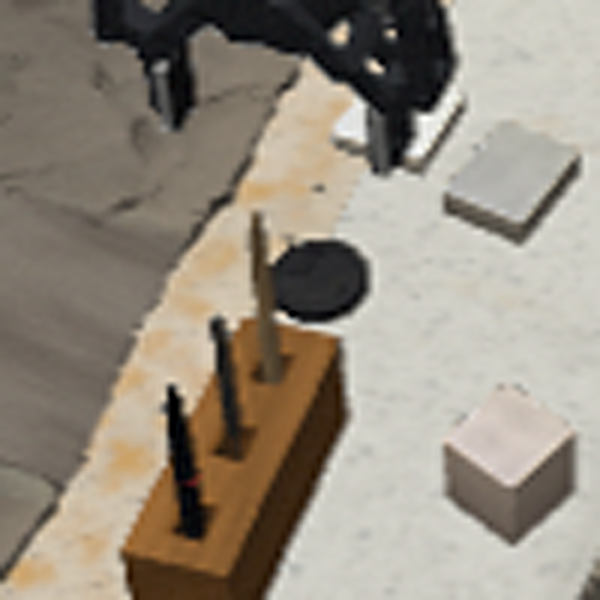

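View pics/t1a.png

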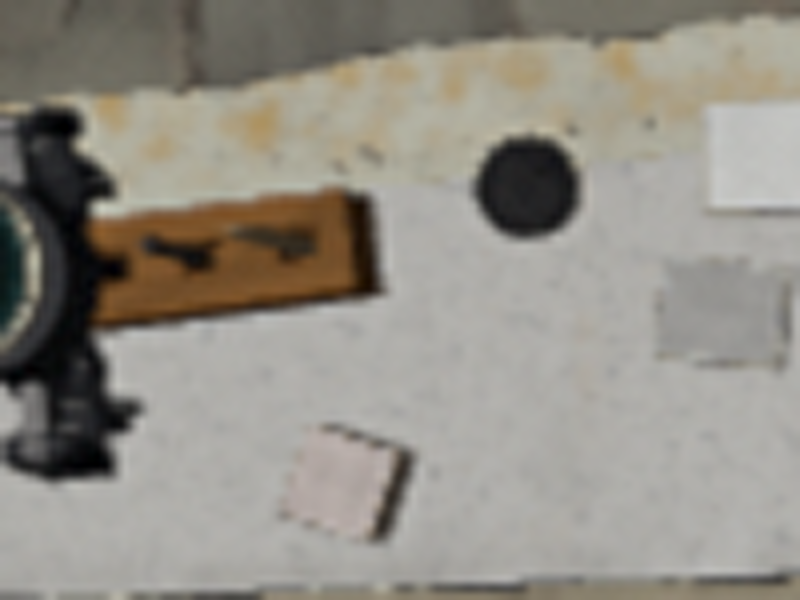

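Side view confirms the tool at (544,269): its top is seen at (242.8,255.2) and was predicted at (242.8,254.7). Moving over it.

Call:
jog_arm:
  commands:
    - [[25, -20, 0], [0, 0, 0], 85]
    - [[8, -11, 0], [0, 0, 0], 85]
    - [[0, 0, 0], [0, 0, 0], 85]
    - [[0, 0, 0], [0, 0, 0], 85]

```text
time_s: 2.05
tool_pos: [543.6, 268.8, 231.1]
ee_rot: [[-0.089, 0.996, -0.001], [0.996, 0.09, 0.001], [0.001, -0.001, -1.0]]
wrist_force: [-0.6, 0.4, -0.4]
finger_gap: 84.6
```

```bash
python3 - <<'E'
from h import *
s=r.state();print(s['time_s'],s['tool_pos'],s['ee_rot'],s['qpos'])
c=r.get_calibration('wrist')
im=r.get_image('wrist');cv2.imwrite('pics/w2.png',im)
s=r.state();print(s['tool_pos'])
print(proj('wrist',[[544,269,163],[544,269,60]],c))
E
```

```text
2.05 [543.5855848  268.84862468 231.07402898] [[-8.94999101e-02  9.95986142e-01 -1.17082821e-03]
 [ 9.95986589e-01  8.95006447e-02  5.90806749e-04]
 [ 6.93225214e-04 -1.11325204e-03 -9.99999140e-01]] [-46.20242181  26.6517767   21.76145494 108.64811864 -13.18980747
  47.17029875 -12.37228307]
[543.5502273  268.85085481 231.08939718]
[[317.24732674 216.76717804]
 [316.98901805 183.28176463]]
```

View pics/w2.png

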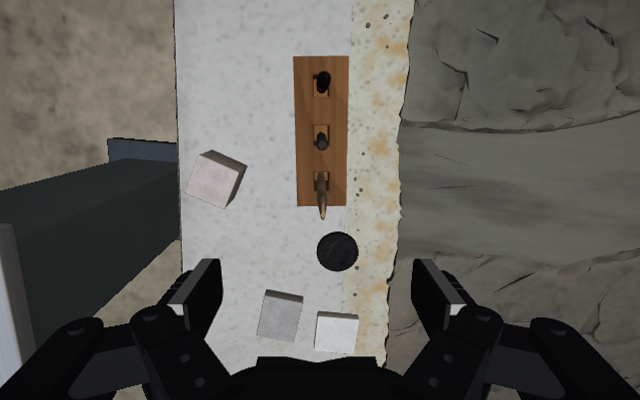

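Tool top appears at about (322,217) against a predicted (317,217), so I'll shift x by +2 mm. Descending to grasp.

Call:
jog_arm:
  commands:
    - [[2, 0, -40], [0, 0, 0], 85]
    - [[0, 0, -45], [0, 0, 0], 85]
    - [[0, 0, -28], [0, 0, 0], 85]
    - [[0, 0, 0], [0, 0, 0], 85]
    - [[0, 0, 0], [0, 0, 0], 40]

```text
time_s: 2.72
tool_pos: [547.2, 268.4, 119.3]
ee_rot: [[-0.089, 0.996, 0.001], [0.996, 0.089, 0.001], [0.001, 0.001, -1.0]]
wrist_force: [-0.1, 0.5, 0.8]
finger_gap: 69.1
```

Call:
jog_arm:
  commands:
    - [[0, 0, 0], [0, 0, 0], 20]
    - [[0, 0, 0], [0, 0, 0], 10]
    - [[0, 0, 0], [0, 0, 0], 0]
    - [[0, 0, 0], [0, 0, 0], 0]
    - [[0, 0, 0], [0, 0, 0], 0]
  force: 50

```text
time_s: 3.35
tool_pos: [547.2, 267.8, 118.9]
ee_rot: [[-0.088, 0.996, 0.001], [0.996, 0.088, 0.001], [0.001, 0.001, -1.0]]
wrist_force: [0.2, -0.4, 4.3]
finger_gap: 7.6
```

```bash
python3 - <<'E'
from h import *
s=r.state();print(s['time_s'],s['tool_pos'],s['finger_gap'],s['wrist_force'])
crop(r.get_image('side'),200,200,300,300,6,'pics/s3.png')
f=lambda x0,y0,k:(lambda p:((p[0]+.5)/k-.5+x0,(p[1]+.5)/k-.5+y0))
crop(cv2.imread('pics/w2.png'),245,280,365,360,6.5,'pics/w2c.png')
E
```

```text
3.35 [547.24847022 267.75233963 118.93934337] 7.6027423493956405 [ 0.1717434  -0.42754695  4.2800175 ]
```

View pics/s3.png

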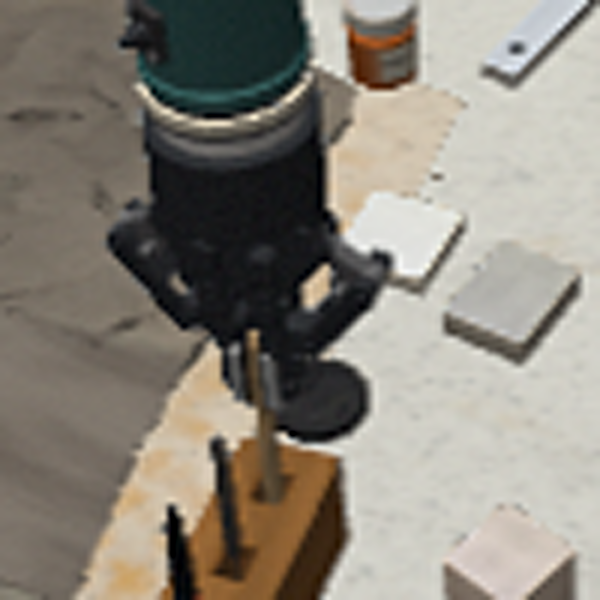

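View pics/w2c.png

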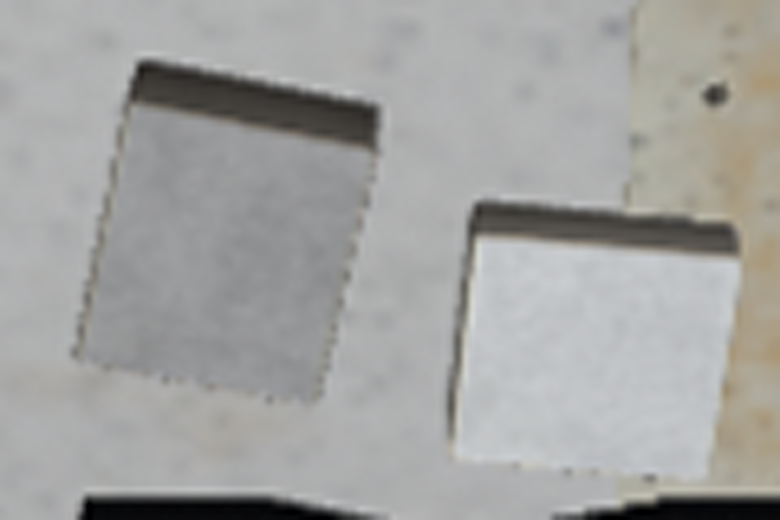

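Gripped (gap 7.6 mm). Lifting 75 mm.

Call:
jog_arm:
  commands:
    - [[0, 0, 20], [0, 0, 0], 0]
    - [[0, 0, 28], [0, 0, 0], 0]
    - [[0, 0, 27], [0, 0, 0], 0]
    - [[0, 0, 0], [0, 0, 0], 0]
    - [[0, 0, 0], [0, 0, 0], 0]

```text
time_s: 4.03
tool_pos: [545.7, 267.3, 192.3]
ee_rot: [[-0.088, 0.996, -0.002], [0.996, 0.088, -0.001], [-0.001, -0.002, -1.0]]
wrist_force: [0.4, -0.1, -0.1]
finger_gap: 7.9
```

```bash
python3 - <<'E'
from h import *
s=r.state();print(s['time_s'],s['tool_pos'],s['finger_gap'],s['wrist_force'])
crop(r.get_image('side'),200,160,300,300,5,'pics/s4.png')
im=r.get_image('wrist');cv2.imwrite('pics/w4.png',im)
# tile from w2 : recon calib from w2 pose
import cv2
c=r.get_calibration('wrist');R=cv2.Rodrigues(c['rvec'])[0]
E=np.array(s['ee_rot']);p=np.array(s['tool_pos'])
# tool->cam
Rc=R@E; tc=R@p+c['tvec'].ravel()
E2=np.array([[-8.94999101e-02,9.95986142e-01,-1.17082821e-03],[9.95986589e-01,8.95006447e-02,5.90806749e-04],[6.93225214e-04,-1.11325204e-03,-9.99999140e-01]]);p2=np.array([543.5855848,268.84862468,231.07402898])
R2=Rc@E2.T;c2=dict(intrinsics=c['intrinsics'],rvec=cv2.Rodrigues(R2)[0].ravel(),tvec=tc-R2@p2)
C=lambda p:((p[0]+.5)/6.5-.5+245,(p[1]+.5)/6.5-.5+280)
P=[onz('wrist',C(q),18,c2) for q in [(133,101),(377,149),(320,403),(77,357)]]
print(np.round(P,1),np.mean(P,0))
P=[onz('wrist',C(q),14,c2) for q in [(473,235),(740,255),(708,478),(452,458)]]
print(np.round(P,1),np.mean(P,0))
A=lambda q:onz('wrist',q,60,c2).round(1)
print([A(q) for q in [(293,57),(349,56),(347,206),(297,206)]])
E
```

```text
4.025 [545.71001687 267.32682105 192.27972899] 7.888609418077503 [ 0.35250221 -0.12774595 -0.05422379]
[[492.7 110.2]
 [540.4 103.9]
 [533.5  43.9]
 [484.   50.5]] [512.65426418  77.12338261]
[[561.   83.3]
 [614.6  83.5]
 [614.9  29.3]
 [561.6  29.5]] [588.03990489  56.39726725]
[array([512., 382.]), array([561.6, 387.2]), array([576.2, 248.1]), array([525.6, 243.5])]
```

View pics/s4.png

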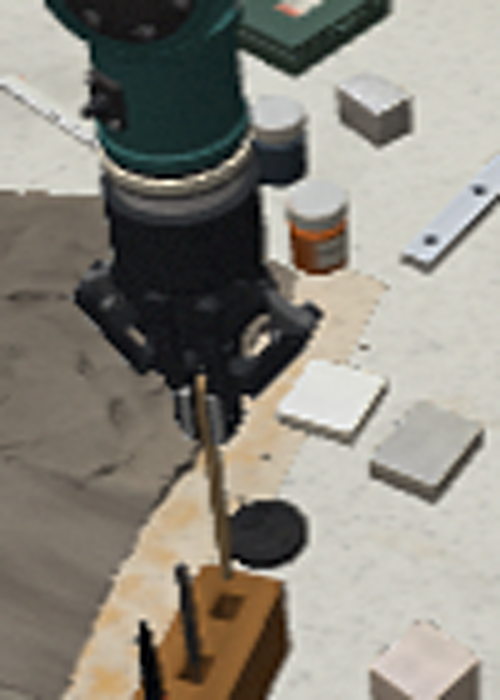

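View pics/w4.png

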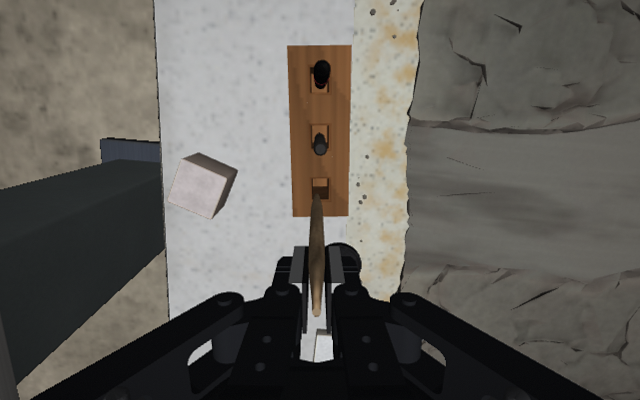

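Tool is clear of the block and vertical. Moving behind the tile's +y short face and turning the broad face to the push direction.

Call:
jog_arm:
  commands:
    - [[-6, -30, 0], [0, 0, 0.18], 0]
    - [[-6, -30, 0], [0, 0, 0.18], 0]
    - [[-5, -30, 0], [0, 0, 0.18], 0]
    - [[-5, -25, 0], [0, 0, 0.18], 0]
    - [[-5, -15, 0], [0, 0, 0.18], 0]

```text
time_s: 4.75
tool_pos: [518.7, 135.5, 192.2]
ee_rot: [[-0.837, 0.547, -0.002], [0.547, 0.837, -0.001], [0.001, -0.002, -1.0]]
wrist_force: [-0.3, -0.5, -0.5]
finger_gap: 8.0
```

Call:
jog_arm:
  commands:
    - [[0, 0, 0], [0, 0, 0.18], 0]
    - [[0, 0, 0], [0, 0, 0.18], 0]
    - [[0, 0, 0], [0, 0, 0.08], 0]
    - [[0, 0, 0], [0, 0, 0], 0]
    - [[0, 0, 0], [0, 0, 0], 0]

```text
time_s: 5.38
tool_pos: [519.3, 137.4, 192.7]
ee_rot: [[-0.99, 0.144, -0.001], [0.144, 0.99, -0.0], [0.001, -0.001, -1.0]]
wrist_force: [-0.3, -0.6, -0.1]
finger_gap: 7.8
```

```bash
python3 - <<'E'
from h import *
s=r.state();print(s['time_s'],s['tool_pos'],s['ee_rot'],s['qpos'],s['finger_gap'])
E
```

```text
5.375 [519.30793078 137.389825   192.72264494] [[-9.89638849e-01  1.43574924e-01 -1.09096570e-03]
 [ 1.43575389e-01  9.89639317e-01 -3.60506094e-04]
 [ 1.02790291e-03 -5.13406661e-04 -9.99999340e-01]] [-1.95517515e+01  2.34767812e+01 -1.28855501e-01  1.18336087e+02
  8.03427666e-02  3.82530250e+01  6.20121284e+01] 7.776440888627978
```

Call:
jog_arm:
  commands:
    - [[0, 0, -35], [0, 0, 0], 0]
    - [[0, 0, -30], [0, 0, 0], 0]
    - [[0, 0, -12], [0, 0, 0], 0]
    - [[0, 0, 0], [0, 0, 0], 0]

```text
time_s: 5.88
tool_pos: [519.3, 137.5, 115.7]
ee_rot: [[-0.99, 0.142, -0.002], [0.142, 0.99, -0.001], [0.001, -0.001, -1.0]]
wrist_force: [1.4, 0.6, 0.1]
finger_gap: 7.7
```

```bash
python3 - <<'E'
from h import *
s=r.state();print(s['time_s'],s['tool_pos'],s['finger_gap'],s['wrist_force'])
crop(r.get_image('side'),215,180,315,290,5.4,'pics/s5.png')
im=r.get_image('wrist');cv2.imwrite('pics/w5.png',im)
E
```

```text
5.875 [519.25051209 137.50718734 115.71941221] 7.725797552439573 [1.40071328 0.60718692 0.05279542]
```

View pics/s5.png

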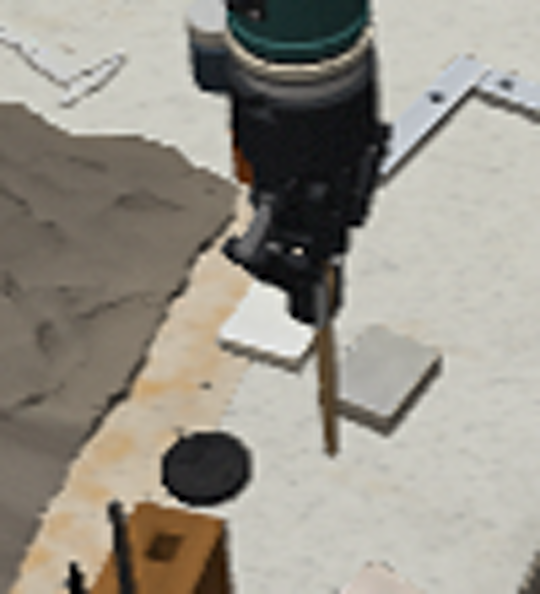

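View pics/w5.png

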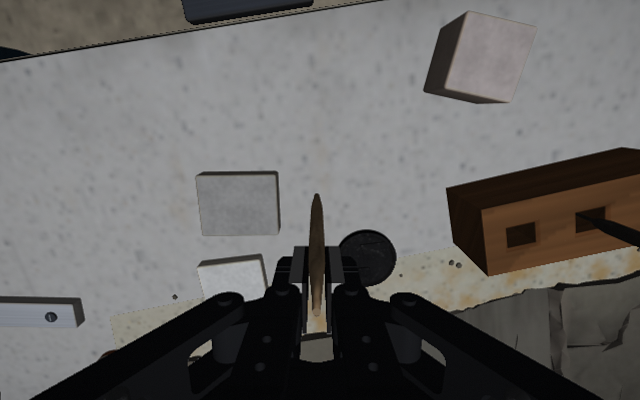

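```bash
python3 - <<'E'
from h import *
c=r.get_calibration('wrist')
print(np.round([onz('wrist',q,18,c) for q in [(199,177),(279,176),(280,236),(200,236)]],1), onz('wrist',(317,195),4,c), proj('wrist',[[519,137.5,4],[519,137.5,160]],c))
crop(cv2.imread('pics/w5.png'),185,155,345,255,5,'pics/w5a.png')
E
```

```text
[[486.   52.1]
 [493.9 112.7]
 [542.5 104.8]
 [533.3  41. ]] [516.64539569 138.72817833] [[315.92818784 197.93919632]
 [315.6727585  314.80226488]]
```

View pics/w5a.png

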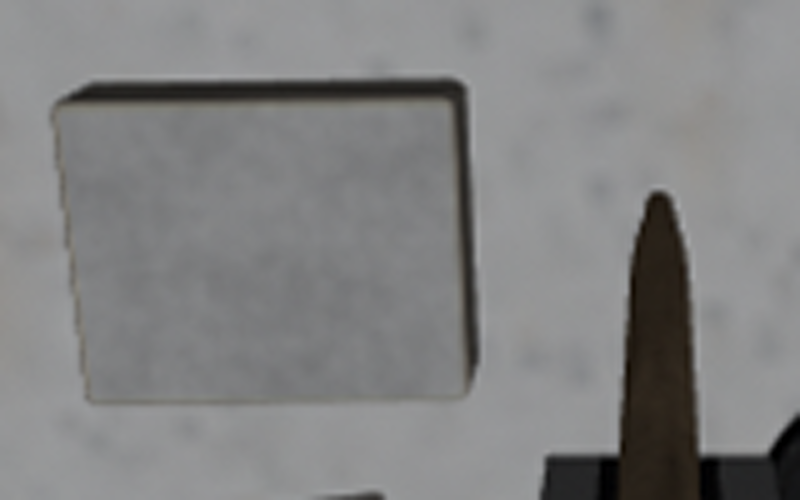

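Tile centre is about (514,77) with yaw about -7.5°, already parallel to the tool. Pushing.

Call:
jog_arm:
  commands:
    - [[1, -10, 0], [0, 0, 0], 0]
    - [[0, -10, 0], [0, 0, 0], 0]
    - [[-1, -12, 0], [0, 0, 0], 0]
    - [[-1, -14, 0], [0, 0, 0], 0]
    - [[-1, -14, 0], [0, 0, 0], 0]

```text
time_s: 6.6
tool_pos: [517.5, 76.4, 116.4]
ee_rot: [[-0.99, 0.143, 0.0], [0.143, 0.99, -0.0], [-0.0, -0.0, -1.0]]
wrist_force: [0.5, -0.4, 0.4]
finger_gap: 7.4
```

```bash
python3 - <<'E'
from h import *
s=r.state();print(s['time_s'],s['tool_pos'],s['finger_gap'],s['wrist_force'])
im=r.get_image('wrist');cv2.imwrite('pics/w6.png',im)
E
```

```text
6.6 [517.50432324  76.37489647 116.36138576] 7.364950936747173 [ 0.51090275 -0.44701912  0.40062981]
```

View pics/w6.png

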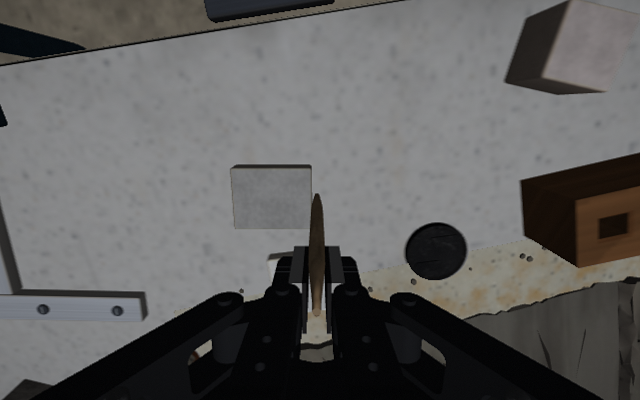

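Call:
jog_arm:
  commands:
    - [[-1, -16, 0], [0, 0, 0], 0]
    - [[-1, -16, 0], [0, 0, 0], 0]
    - [[-1, -16, 0], [0, 0, 0], 0]
    - [[-1, -16, 0], [0, 0, 0], 0]
    - [[-1, -16, 0], [0, 0, 0], 0]

```text
time_s: 7.28
tool_pos: [512.5, -3.7, 116.3]
ee_rot: [[-0.99, 0.143, -0.0], [0.143, 0.99, -0.0], [0.0, -0.0, -1.0]]
wrist_force: [-0.1, 0.4, 0.2]
finger_gap: 7.6
```

```bash
python3 - <<'E'
from h import *
s=r.state();print(s['time_s'],s['tool_pos'],s['finger_gap'],s['wrist_force'])
im=r.get_image('wrist');cv2.imwrite('pics/w7.png',im)
im=r.get_image('top');crop(im,245,160,405,260,5,'pics/t7.png')
print([onz('top',q,0).round() for q in [(326,229),(326,249),(323,236),(329,236)]])
E
```

```text
7.275 [512.45791743  -3.70971909 116.2848334 ] 7.554925900350487 [-0.09217309  0.42203924  0.16673783]
[array([ 423., -162.]), array([ 344., -160.]), array([ 396., -149.]), array([ 395., -173.])]
```

View pics/w7.png

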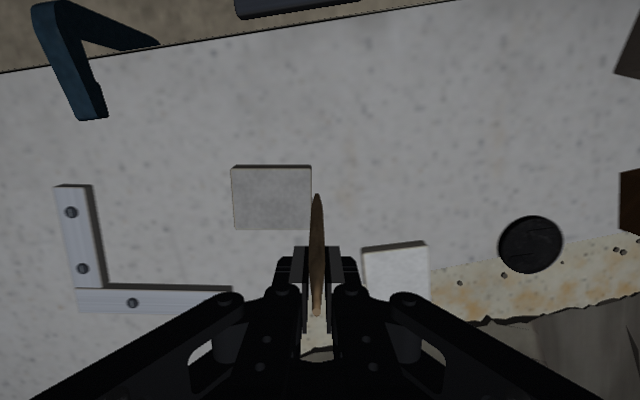

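View pics/t7.png

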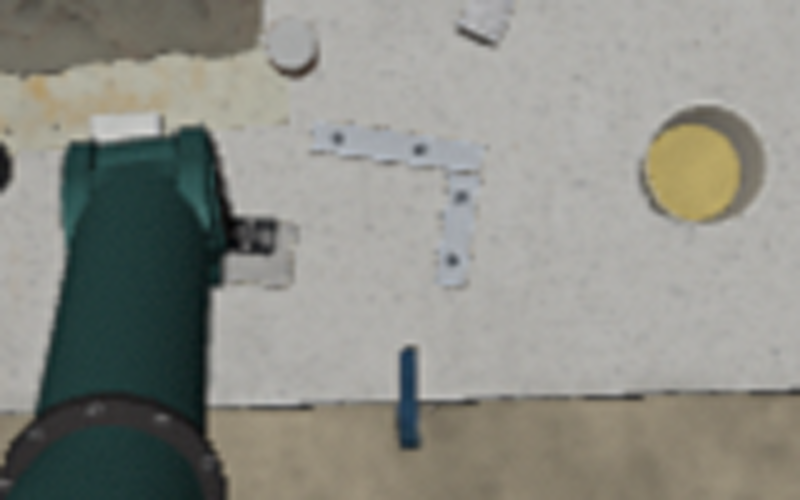

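The stop's inside corner is near (104,286) in this view. A blue clamp stands at the table edge at (75,60), around (400,-160), so I'll stay clear of it.

```bash
python3 - <<'E'
from h import *
crop(cv2.imread('pics/w7.png'),40,150,340,350,2.6,'pics/w7a.png')
E
```

```text
(no output)
```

View pics/w7a.png

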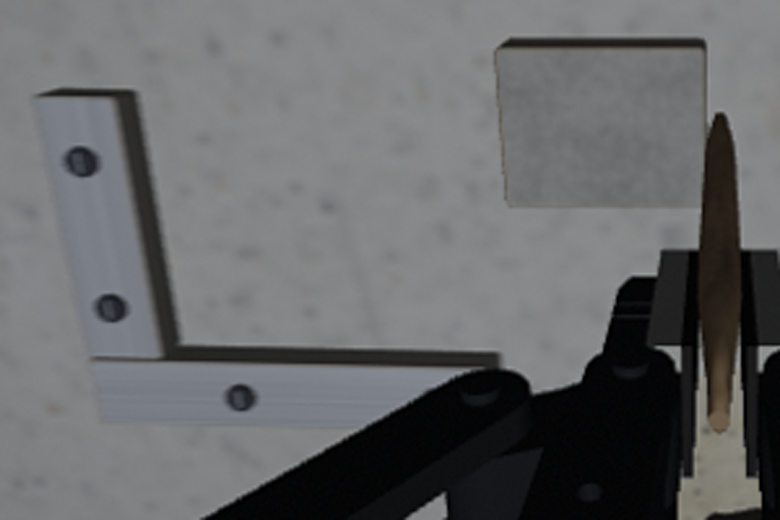

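```bash
python3 - <<'E'
from h import *
c=r.get_calibration('wrist')
B=lambda p:((p[0]+.5)/2.6-.5+40,(p[1]+.5)/2.6-.5+150)
S=np.array([onz('wrist',B(q),12,c) for q in [(163,357),(112,97),(500,368)]]);print(S.round(1))
G=np.array([onz('wrist',B(q),0,c) for q in [(180,346),(141,95),(500,354)]]);print(G.round(1))
T=np.array([onz('wrist',B(q),18,c) for q in [(497,48),(705,48),(703,206),(508,206)]]);print(T.round(1),T.mean(0))
for S in (S,G):
  print('yaw', np.degrees(np.arctan2(*(S[2]-S[0]))), np.degrees(np.arctan2(-(S[1]-S[0])[1]*-1,-(S[1]-S[0])[0])))
print('tile yaw',np.degrees(np.arctan2(*(T[1]-T[0]))),np.degrees(np.arctan2(*(T[2]-T[3]))))
E
```

```text
[[ 560.5 -200.3]
 [ 472.6 -185.9]
 [ 580.9  -90. ]]
[[ 563.1 -202.9]
 [ 474.9 -185.8]
 [ 582.3  -93.4]]
[[474.1 -65.3]
 [482.9  -5.6]
 [531.3 -13.6]
 [522.6 -72.8]] [502.70540766 -39.32234169]
yaw 10.455992381192889 9.284563624014233
yaw 9.95061103628065 10.986899964411478
tile yaw 8.370684718364897 8.35135825209565
```

Tile is still square and needs about +54 mm along the stop's x. I'll go round to its near long side and push it +x now, while away from the clamp.

Call:
jog_arm:
  commands:
    - [[3, 18, 0], [0, 0, 0], 0]
    - [[0, 16, 0], [0, 0, -0.176], 0]
    - [[-15, 0, 0], [0, 0, -0.176], 0]
    - [[-20, 0, 0], [0, 0, -0.176], 0]
    - [[-20, 0, 0], [0, 0, -0.176], 0]

```text
time_s: 8.0
tool_pos: [460.5, 34.3, 116.3]
ee_rot: [[-0.661, 0.75, 0.001], [0.75, 0.661, 0.001], [0.0, 0.001, -1.0]]
wrist_force: [-0.3, -0.1, -0.5]
finger_gap: 7.2
```

Call:
jog_arm:
  commands:
    - [[-4, -15, 0], [0, 0, -0.176], 0]
    - [[0, -20, 0], [0, 0, -0.176], 0]
    - [[0, -20, 0], [0, 0, -0.176], 0]
    - [[0, -8, 0], [0, 0, -0.176], 0]
    - [[0, 0, 0], [0, 0, -0.176], 0]

```text
time_s: 8.62
tool_pos: [457.4, -29.9, 116.3]
ee_rot: [[0.159, 0.987, 0.001], [0.987, -0.159, 0.001], [0.001, 0.001, -1.0]]
wrist_force: [-0.3, 0.1, -0.4]
finger_gap: 8.1
```

```bash
python3 - <<'E'
from h import *
s=r.state();print(s['time_s'],s['tool_pos'],s['ee_rot'],s['qpos'],s['finger_gap'],s['wrist_force'])
im=r.get_image('wrist');cv2.imwrite('pics/w8.png',im)
s=r.state();print(s['time_s'],s['tool_pos'],s['ee_rot'])
E
```

```text
8.625 [457.39885372 -29.85538351 116.32057981] [[ 1.59148843e-01  9.87254277e-01  7.98819199e-04]
 [ 9.87254272e-01 -1.59149397e-01  6.86262316e-04]
 [ 8.04647000e-04  6.79419814e-04 -9.99999445e-01]] [-18.9807904   28.201629    22.68986097 131.67808339 -26.46715324
  24.24058136  16.49717368] 8.112080014181226 [-0.34034421  0.09513118 -0.41427605]
8.675 [457.43759995 -29.29115715 116.19020297] [[ 1.61547044e-01  9.86864864e-01  5.42052116e-04]
 [ 9.86864746e-01 -1.61547379e-01  6.45887036e-04]
 [ 7.24970321e-04  4.30590982e-04 -9.99999645e-01]]
```

View pics/w8.png

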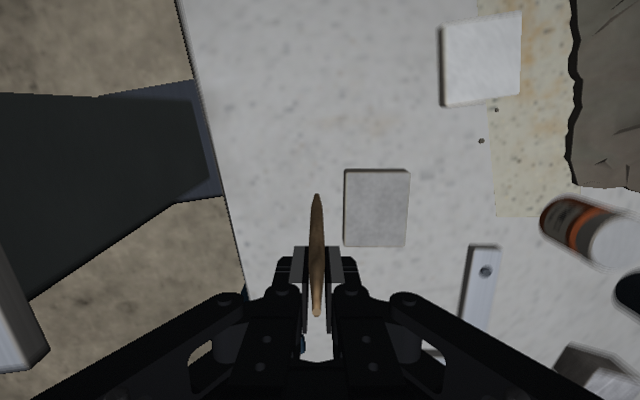

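Call:
jog_arm:
  commands:
    - [[10, -5, 0], [0, 0, 0], 0]
    - [[10, -2, 0], [0, 0, 0], 0]
    - [[11, -2, 0], [0, 0, 0], 0]
    - [[12, -2, 0], [0, 0, 0], 0]
    - [[12, -2, 0], [0, 0, 0], 0]

```text
time_s: 9.3
tool_pos: [512.7, -44.7, 116.3]
ee_rot: [[0.155, 0.988, 0.0], [0.988, -0.155, -0.0], [0.0, 0.0, -1.0]]
wrist_force: [-0.4, -0.1, -1.7]
finger_gap: 7.4
```

Call:
jog_arm:
  commands:
    - [[10, -2, 0], [0, 0, 0], 0]
    - [[3, 0, 0], [0, 0, 0], 0]
    - [[0, 0, 0], [0, 0, 0], 0]

```text
time_s: 9.68
tool_pos: [524.8, -46.5, 116.3]
ee_rot: [[0.155, 0.988, 0.0], [0.988, -0.155, -0.0], [-0.0, 0.0, -1.0]]
wrist_force: [-0.8, -0.1, -0.2]
finger_gap: 7.4
```

```bash
python3 - <<'E'
from h import *
s=r.state();print(s['time_s'],s['tool_pos'],s['finger_gap'],s['wrist_force'])
c=r.get_calibration('wrist')
im=r.get_image('wrist');crop(im,270,150,540,350,2.9,'pics/w9.png')
s=r.state();print(s['time_s'],s['tool_pos'])
np.save('c9.npy',c,allow_pickle=True)
E
```

```text
9.675 [524.84371736 -46.488365   116.26755279] 7.429218054134009 [-0.84768801 -0.08020407 -0.22935335]
9.725 [524.46355132 -46.4063875  116.24854354]
```

View pics/w9.png

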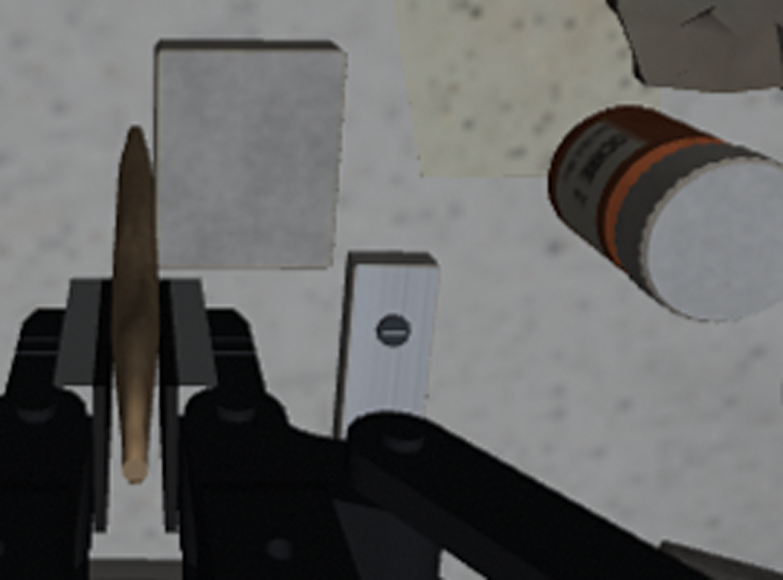

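```bash
python3 - <<'E'
from h import *
c=np.load('c9.npy',allow_pickle=True).item()
B=lambda p:((p[0]+.5)/2.9-.5+270,(p[1]+.5)/2.9-.5+150)
T=np.array([onz('wrist',B(q),18,c) for q in [(157,50),(346,54),(332,268),(158,265)]]);print(T.round(1),T.mean(0))
print('tile yaw',np.degrees(np.arctan2(*(T[0]-T[3]))),np.degrees(np.arctan2(*(T[1]-T[2]))))
print('bar end',[onz('wrist',B(q),z,c).round(1) for q,z in [((353,264),12),((438,266),12),((340,430),12),((350,252),0),((335,430),0)]])
th=np.radians(-9.7);R=np.array([[np.cos(th),-np.sin(th)],[np.sin(th),np.cos(th)]])
for z,q in [(12,(353,264)),(12,(340,430))]: print(R.T@(onz('wrist',B(q),z,c)-[560.5,-200]))
print('tile stop',R.T@(T.mean(0)-[560.5,-200]))
E
```

```text
[[534.9 -18.3]
 [583.4 -27. ]
 [574.  -86.5]
 [526.2 -78.1]] [554.6535737  -52.48859649]
tile yaw 8.282220803606263 8.952290237788489
bar end [array([581., -89.]), array([604.9, -93.4]), array([ 572.3, -142.5]), array([582.7, -90.6]), array([ 572.5, -150.3])]
[  1.52613963 112.84485859]
[ 1.92906619 58.7029749 ]
tile stop [-30.61694754 144.41744143]
```

Tile is at stop-frame (-31,144) and square. Going round to its +y side.

Call:
jog_arm:
  commands:
    - [[-20, 4, 0], [0, 0, 0], 0]
    - [[0, 20, 0], [0, 0, 0.173], 0]
    - [[4, 22, 0], [0, 0, 0.173], 0]
    - [[16, 3, 0], [0, 0, 0.173], 0]
    - [[20, -1, 0], [0, 0, 0.173], 0]

```text
time_s: 10.35
tool_pos: [544.1, 2.5, 116.3]
ee_rot: [[-0.517, 0.856, -0.001], [0.856, 0.517, 0.0], [0.001, -0.001, -1.0]]
wrist_force: [-1.1, -0.6, -0.7]
finger_gap: 7.4
```

Call:
jog_arm:
  commands:
    - [[18, 0, 0], [0, 0, 0.173], 0]
    - [[0, 0, 0], [0, 0, 0.173], 0]
    - [[0, 0, 0], [0, 0, 0.173], 0]
    - [[0, 0, 0], [0, 0, 0.173], 0]
    - [[0, 0, 0], [0, 0, 0.173], 0]

```text
time_s: 10.98
tool_pos: [562.1, 1.4, 116.3]
ee_rot: [[-0.987, 0.163, -0.0], [0.163, 0.987, -0.0], [0.0, -0.0, -1.0]]
wrist_force: [-0.5, 0.2, -0.6]
finger_gap: 7.4
```

Call:
jog_arm:
  commands:
    - [[0, 0, 0], [0, 0, 0], 0]

```text
time_s: 11.1
tool_pos: [562.2, 1.4, 116.4]
ee_rot: [[-0.985, 0.171, -0.0], [0.171, 0.985, 0.0], [0.0, 0.0, -1.0]]
wrist_force: [-0.2, 0.1, 0.0]
finger_gap: 7.9
```

```bash
python3 - <<'E'
from h import *
s=r.state();print(s['time_s'],s['tool_pos'],s['ee_rot'],s['qpos'],s['finger_gap'],s['wrist_force'])
c=r.get_calibration('wrist')
im=r.get_image('wrist');crop(im,100,130,370,330,2.9,'pics/w10.png')
np.save('c10.npy',c,allow_pickle=True)
E
```

```text
11.1 [562.20694586   1.36307601 116.3500339 ] [[-9.85254812e-01  1.71093262e-01 -2.26748398e-04]
 [ 1.71093157e-01  9.85254766e-01  4.21715131e-04]
 [ 2.95557557e-04  3.76701763e-04 -9.99999885e-01]] [ -4.20051262  31.52036279  -0.74046293 118.15519415   0.71654683
  30.33943934  74.69838577] 7.90225995123847 [-0.15078165  0.08081924  0.02634966]
```

View pics/w10.png

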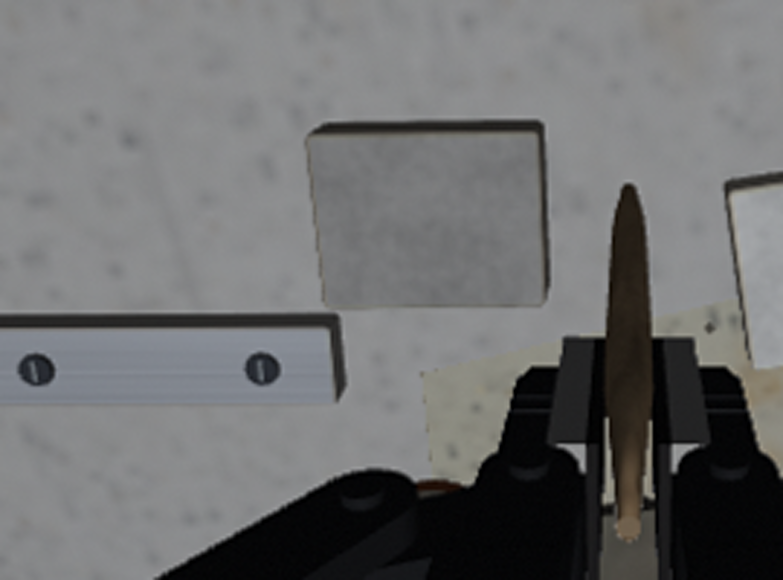

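```bash
python3 - <<'E'
from h import *
c=np.load('c10.npy',allow_pickle=True).item()
B=lambda p:((p[0]+.5)/2.9-.5+100,(p[1]+.5)/2.9-.5+130)
T=np.array([onz('wrist',B(q),18,c) for q in [(307,135),(541,132),(546,304),(326,306)]]);print(T.round(1),T.mean(0))
print('tile yaw',np.degrees(np.arctan2(*(T[1]-T[0]))),np.degrees(np.arctan2(*(T[2]-T[3]))))
b=np.array([onz('wrist',B(q),12,c) for q in [(331,327),(3,327)]])
g=np.array([onz('wrist',B(q),0,c) for q in [(340,315),(3,314)]])
print(b,g)
for b in (b,g):
  d=b[0]-b[1];d/=np.linalg.norm(d);print('bar yaw',np.degrees(np.arctan2(*d))); n=np.array([d[1],-d[0]])
  print('tile centre x_stop',(T.mean(0)-b[0])@n,'y from bar end',(T.mean(0)-b[0])@d)
  print('tool', (np.array([562.2,1.4])-b[0])@n)
E
```

```text
[[525.4 -78. ]
 [535.1 -17.4]
 [582.8 -25.6]
 [573.  -85.7]] [554.05987142 -51.68767535]
tile yaw 9.103970346007953 9.292644713879877
[[ 581.51875608  -88.49142969]
 [ 565.47538478 -180.87145317]] [[ 582.63942709  -89.77898253]
 [ 565.11867187 -188.78691088]]
bar yaw 9.852128861686642
tile centre x_stop -33.351280524180034 y from bar end 31.562616611065774
tool -34.414815756834074
bar yaw 10.035347063232669
tile centre x_stop -34.77992818678046 y from bar end 32.52837653967828
tool -36.01516976153803
```

Call:
jog_arm:
  commands:
    - [[-2, -12, 0], [0, 0, 0], 0]
    - [[-2, -12, 0], [0, 0, 0], 0]
    - [[-3, -16, 0], [0, 0, 0], 0]
    - [[-3, -16, 0], [0, 0, 0], 0]
    - [[-3, -16, 0], [0, 0, 0], 0]

```text
time_s: 11.78
tool_pos: [549.3, -72.0, 116.3]
ee_rot: [[-0.985, 0.17, -0.0], [0.17, 0.985, -0.0], [0.0, -0.0, -1.0]]
wrist_force: [0.5, -0.1, -0.3]
finger_gap: 7.8
```

Call:
jog_arm:
  commands:
    - [[-3, -16, 0], [0, 0, 0], 0]
    - [[-2, -14, 0], [0, 0, 0], 0]
    - [[-2, -12, 0], [0, 0, 0], 0]
    - [[0, 0, 0], [0, 0, 0], 0]

```text
time_s: 12.28
tool_pos: [542.3, -114.0, 116.3]
ee_rot: [[-0.985, 0.171, -0.0], [0.171, 0.985, -0.001], [0.0, -0.001, -1.0]]
wrist_force: [0.6, -0.7, -1.0]
finger_gap: 7.8
```

```bash
python3 - <<'E'
from h import *
s=r.state();print(s['time_s'],s['tool_pos'],s['finger_gap'],s['wrist_force'])
c=r.get_calibration('wrist')
im=r.get_image('wrist');crop(im,140,110,410,310,2.9,'pics/w11.png')
np.save('c11.npy',c,allow_pickle=True)
E
```

```text
12.275 [ 542.33138698 -113.97544714  116.28996945] 7.775015411050619 [ 0.63125446 -0.69133891 -1.00420054]
```

View pics/w11.png

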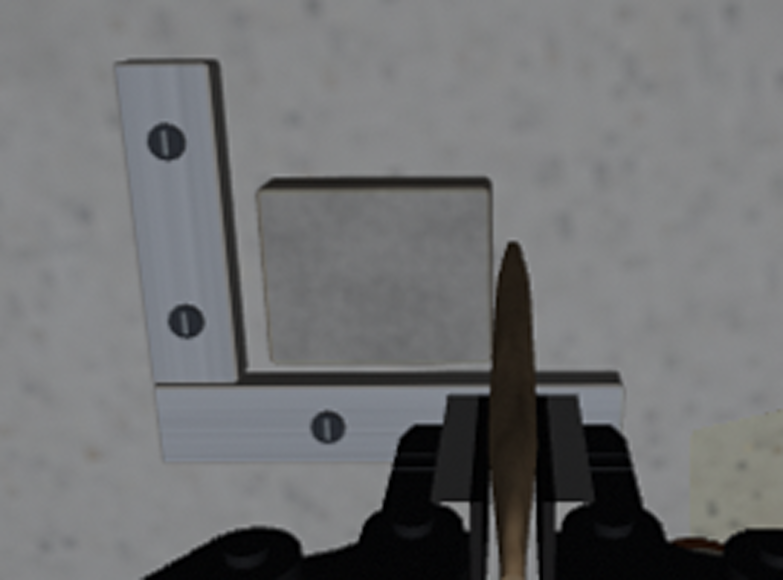

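Tile is inside the L, square, with about 6 to 8 mm left at both bars. Continuing in -y to contact.

Call:
jog_arm:
  commands:
    - [[-1, -4, 0], [0, 0, 0], 0]
    - [[-1, -3, 0], [0, 0, 0], 0]
    - [[0, 0, 0], [0, 0, 0], 0]

```text
time_s: 12.7
tool_pos: [540.6, -119.5, 116.3]
ee_rot: [[-0.986, 0.169, -0.0], [0.169, 0.986, -0.0], [0.0, -0.0, -1.0]]
wrist_force: [0.1, -0.2, -0.2]
finger_gap: 7.7
```

Call:
jog_arm:
  commands:
    - [[0, -2, 0], [0, 0, 0], 0]
    - [[0, 0, 0], [0, 0, 0], 0]

```text
time_s: 12.95
tool_pos: [540.7, -121.6, 116.3]
ee_rot: [[-0.986, 0.169, 0.0], [0.169, 0.986, -0.0], [-0.0, -0.0, -1.0]]
wrist_force: [-0.8, 0.2, -0.2]
finger_gap: 7.4
```

Call:
jog_arm:
  commands:
    - [[0, -2, 0], [0, 0, 0], 0]
    - [[0, 0, 0], [0, 0, 0], 0]

```text
time_s: 13.2
tool_pos: [540.6, -123.7, 116.3]
ee_rot: [[-0.986, 0.169, -0.0], [0.169, 0.986, -0.0], [0.0, -0.0, -1.0]]
wrist_force: [-0.4, -0.0, 0.3]
finger_gap: 7.5
```

```bash
python3 - <<'E'
from h import *
s=r.state();print(s['time_s'],s['tool_pos'],s['finger_gap'],s['wrist_force'])
c=r.get_calibration('wrist')
im=r.get_image('wrist');crop(im,140,110,410,310,2.9,'pics/w12.png')
E
```

```text
13.2 [ 540.58595799 -123.67287684  116.28212617] 7.502818491117798 [-0.40905001 -0.00962087  0.33277621]
```

View pics/w12.png

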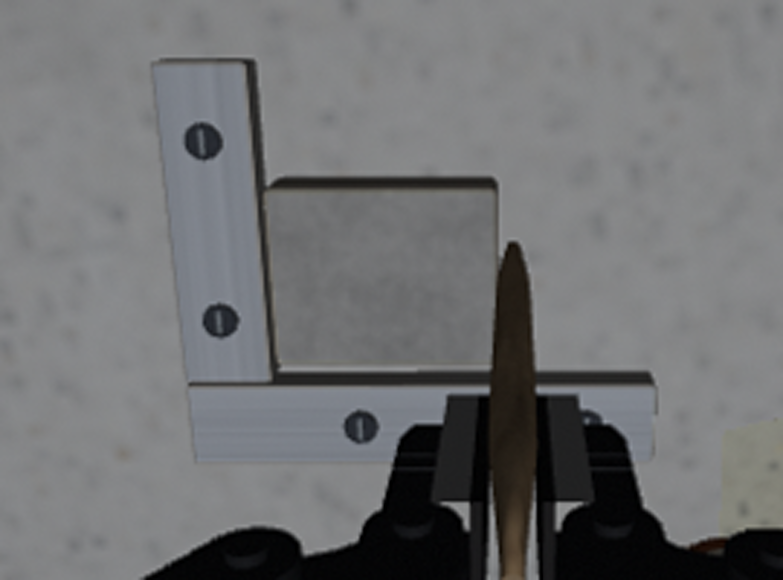

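-y gap is nearly closed. Going round to the near long side for the +x push.

Call:
jog_arm:
  commands:
    - [[3, 18, 0], [0, 0, 0], 0]
    - [[-10, 8, 0], [0, 0, -0.174], 0]
    - [[-20, 0, 0], [0, 0, -0.175], 0]
    - [[-25, 0, 0], [0, 0, -0.175], 0]
    - [[0, -5, 0], [0, 0, -0.175], 0]

```text
time_s: 13.88
tool_pos: [486.0, -100.4, 116.1]
ee_rot: [[-0.643, 0.766, -0.003], [0.766, 0.643, 0.001], [0.003, -0.002, -1.0]]
wrist_force: [0.4, 0.0, -0.2]
finger_gap: 7.7
```

Call:
jog_arm:
  commands:
    - [[0, -15, 0], [0, 0, -0.175], 0]
    - [[0, -15, 0], [0, 0, -0.175], 0]
    - [[0, -15, 0], [0, 0, -0.175], 0]
    - [[0, -10, 0], [0, 0, -0.175], 0]
    - [[0, 0, 0], [0, 0, -0.175], 0]

```text
time_s: 14.5
tool_pos: [489.2, -157.0, 116.4]
ee_rot: [[0.178, 0.984, 0.001], [0.984, -0.178, 0.0], [0.0, 0.001, -1.0]]
wrist_force: [0.9, -0.0, -0.3]
finger_gap: 7.8
```

Call:
jog_arm:
  commands:
    - [[0, 0, 0], [0, 0, 0], 0]

```text
time_s: 14.62
tool_pos: [489.1, -156.1, 116.1]
ee_rot: [[0.169, 0.986, -0.0], [0.986, -0.169, 0.0], [0.0, -0.0, -1.0]]
wrist_force: [-0.0, 0.4, -1.6]
finger_gap: 7.5
```

```bash
python3 - <<'E'
from h import *
s=r.state();print(s['time_s'],s['tool_pos'],s['ee_rot'],s['qpos'],s['finger_gap'],s['wrist_force'])
c=r.get_calibration('wrist')
im=r.get_image('wrist');crop(im,250,120,520,320,2.9,'pics/w13.png');np.save('c13.npy',c,allow_pickle=True)
E
```

```text
14.625 [ 489.05315455 -156.05369011  116.14772543] [[ 1.68551522e-01  9.85692822e-01 -2.14308367e-04]
 [ 9.85692844e-01 -1.68551509e-01  7.65122337e-05]
 [ 3.92955609e-05 -2.24138477e-04 -9.99999974e-01]] [ -4.07193498  30.99419438  22.74009021 124.98021344 -24.82701209
  28.30160621  28.15263537] 7.545357401853858 [-0.00836465  0.35513245 -1.58376899]
```

View pics/w13.png

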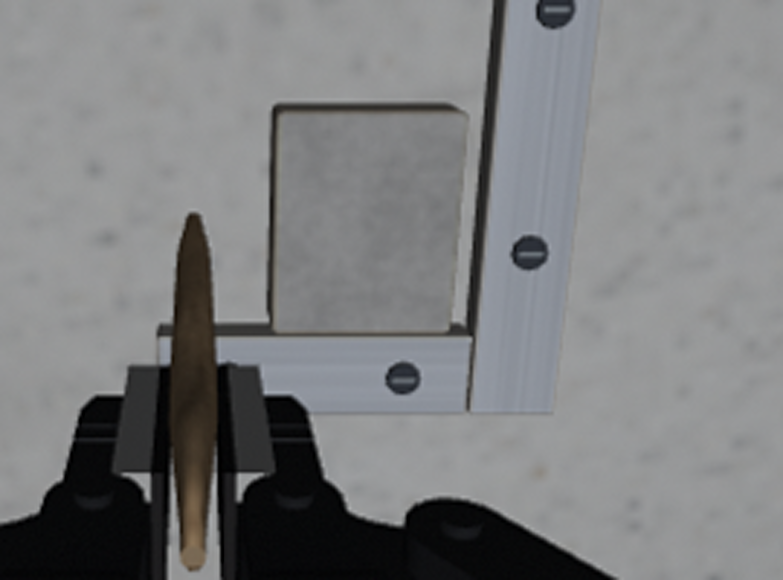

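Tool is centred on the near long side, about 18 mm off, with roughly 7 mm left to the far bar.

Call:
jog_arm:
  commands:
    - [[8, -1.5, 0], [0, 0, 0], 0]
    - [[7, -1, 0], [0, 0, 0], 0]
    - [[4, -0.5, 0], [0, 0, 0], 0]
    - [[3, -0.5, 0], [0, 0, 0], 0]
    - [[0, 0, 0], [0, 0, 0], 0]

```text
time_s: 15.3
tool_pos: [510.9, -161.1, 116.3]
ee_rot: [[0.172, 0.985, 0.0], [0.985, -0.172, -0.0], [-0.0, 0.0, -1.0]]
wrist_force: [-0.2, 0.6, -0.3]
finger_gap: 7.6
```

Call:
jog_arm:
  commands:
    - [[2, 0, 0], [0, 0, 0], 0]
    - [[0, 0, 0], [0, 0, 0], 0]

```text
time_s: 15.55
tool_pos: [512.7, -161.0, 116.3]
ee_rot: [[0.172, 0.985, 0.0], [0.985, -0.172, -0.0], [-0.0, 0.0, -1.0]]
wrist_force: [0.2, 0.6, -1.2]
finger_gap: 8.0
```

```bash
python3 - <<'E'
from h import *
s=r.state();print(s['time_s'],s['tool_pos'],s['finger_gap'],s['wrist_force'])
im=r.get_image('wrist');crop(im,250,120,520,320,2.9,'pics/w14.png')
E
```

```text
15.55 [ 512.69472646 -160.96312496  116.28959476] 7.99075959309585 [ 0.23312117  0.59063847 -1.23020894]
```

View pics/w14.png

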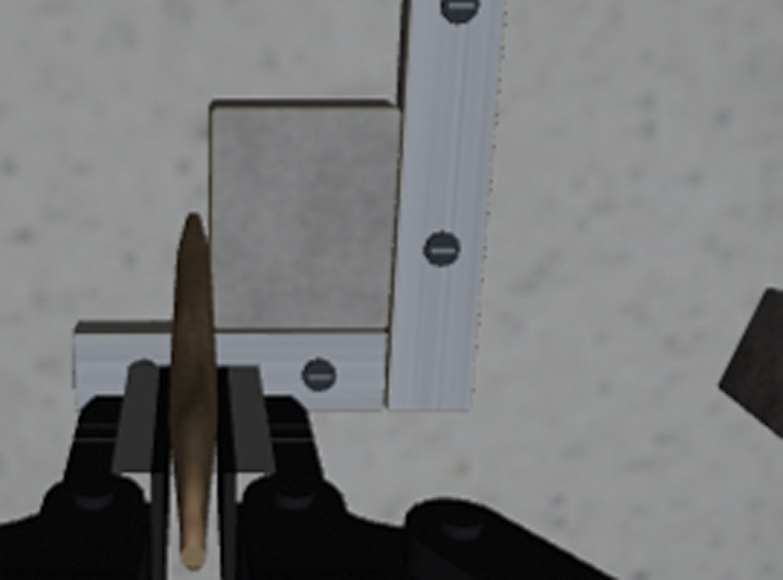

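Call:
jog_arm:
  commands:
    - [[1, 0, 0], [0, 0, 0], 0]
    - [[0, 0, 0], [0, 0, 0], 0]

```text
time_s: 15.85
tool_pos: [513.6, -160.9, 116.3]
ee_rot: [[0.172, 0.985, -0.0], [0.985, -0.172, -0.0], [-0.0, -0.0, -1.0]]
wrist_force: [-1.2, -0.0, 1.2]
finger_gap: 7.8
```

Call:
jog_arm:
  commands:
    - [[1, 0, 0], [0, 0, 0], 0]
    - [[0, 0, 0], [0, 0, 0], 0]

```text
time_s: 16.1
tool_pos: [514.3, -160.9, 116.2]
ee_rot: [[0.172, 0.985, -0.001], [0.985, -0.172, 0.0], [0.0, -0.001, -1.0]]
wrist_force: [-1.0, -0.6, 0.4]
finger_gap: 7.4
```

Call:
jog_arm:
  commands:
    - [[1, 0, 0], [0, 0, 0], 0]
    - [[0, 0, 0], [0, 0, 0], 0]

```text
time_s: 16.35
tool_pos: [514.7, -160.9, 116.1]
ee_rot: [[0.172, 0.985, -0.002], [0.985, -0.172, 0.001], [0.0, -0.002, -1.0]]
wrist_force: [-1.8, 0.5, 0.7]
finger_gap: 7.7
```

```bash
python3 - <<'E'
from h import *
s=r.state();print(s['time_s'],s['tool_pos'],s['finger_gap'],s['wrist_force'],s['wrist_torque'])
im=r.get_image('wrist');crop(im,250,120,520,320,2.9,'pics/w15.png')
E
```

```text
16.35 [ 514.70830869 -160.85215181  116.1125482 ] 7.747075535414849 [-1.8120874   0.54796687  0.74129344] [0.0239315  0.77246706 0.015946  ]
```

View pics/w15.png

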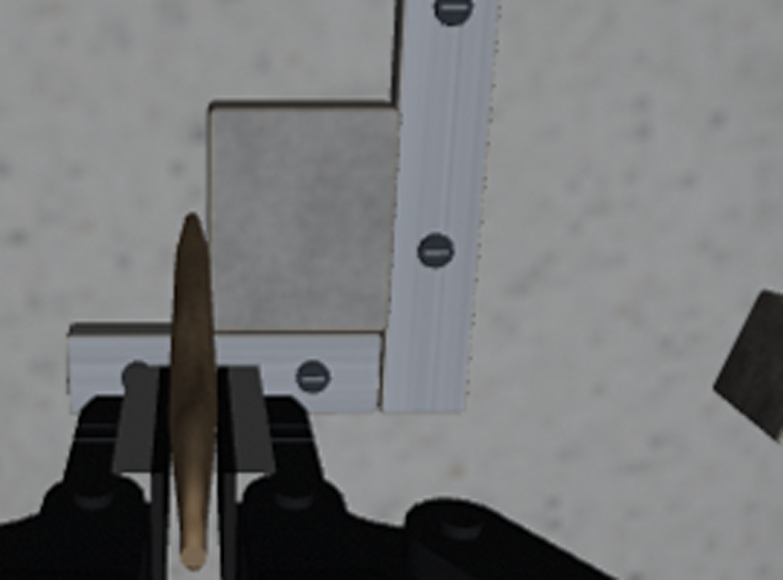

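+x contact felt (about 2 N, 0.77 N·m). I'll do the same finishing press in -y.

Call:
jog_arm:
  commands:
    - [[-20, 2, 0], [0, 0, 0], 0]
    - [[-3, 20, 0], [0, 0, 0.175], 0]
    - [[0, 20, 0], [0, 0, 0.175], 0]
    - [[0, 18, 0], [0, 0, 0.175], 0]
    - [[10, 0, 0], [0, 0, 0.175], 0]

```text
time_s: 17.02
tool_pos: [503.4, -99.0, 116.4]
ee_rot: [[-0.51, 0.86, 0.002], [0.86, 0.51, 0.001], [-0.0, 0.002, -1.0]]
wrist_force: [-0.3, -0.2, -0.8]
finger_gap: 7.5
```

Call:
jog_arm:
  commands:
    - [[25, 0, 0], [0, 0, 0.175], 0]
    - [[23, 0, 0], [0, 0, 0.175], 0]
    - [[0, 0, 0], [0, 0, 0.175], 0]
    - [[0, 0, 0], [0, 0, 0.175], 0]
    - [[0, 0, 0], [0, 0, 0.17], 0]

```text
time_s: 17.65
tool_pos: [552.2, -100.9, 116.6]
ee_rot: [[-0.986, 0.168, 0.003], [0.168, 0.986, 0.0], [-0.003, 0.001, -1.0]]
wrist_force: [0.0, -0.4, -0.8]
finger_gap: 7.5
```

Call:
jog_arm:
  commands:
    - [[-1, -7, 0], [0, 0, 0], 0]
    - [[-1, -5, 0], [0, 0, 0], 0]
    - [[0, 0, 0], [0, 0, 0], 0]

```text
time_s: 18.02
tool_pos: [548.7, -113.9, 116.3]
ee_rot: [[-0.984, 0.176, 0.0], [0.176, 0.984, -0.001], [-0.001, -0.001, -1.0]]
wrist_force: [-0.4, -0.2, 0.2]
finger_gap: 7.8
```

```bash
python3 - <<'E'
from h import *
s=r.state();print(s['time_s'],s['tool_pos'],s['ee_rot'],s['finger_gap'],s['wrist_force'],s['wrist_torque'])
im=r.get_image('wrist');crop(im,140,110,410,310,2.9,'pics/w16.png')
E
```

```text
18.025 [ 548.6900769  -113.92584709  116.34730437] [[-9.84457956e-01  1.75619942e-01  4.11837714e-04]
 [ 1.75619665e-01  9.84457888e-01 -6.31640740e-04]
 [-5.16365596e-04 -5.49496950e-04 -9.99999716e-01]] 7.842022356264874 [-0.38072293 -0.16295001  0.22216483] [ 2.60545924e-02 -1.06594688e-05  4.36857551e-02]
```

View pics/w16.png

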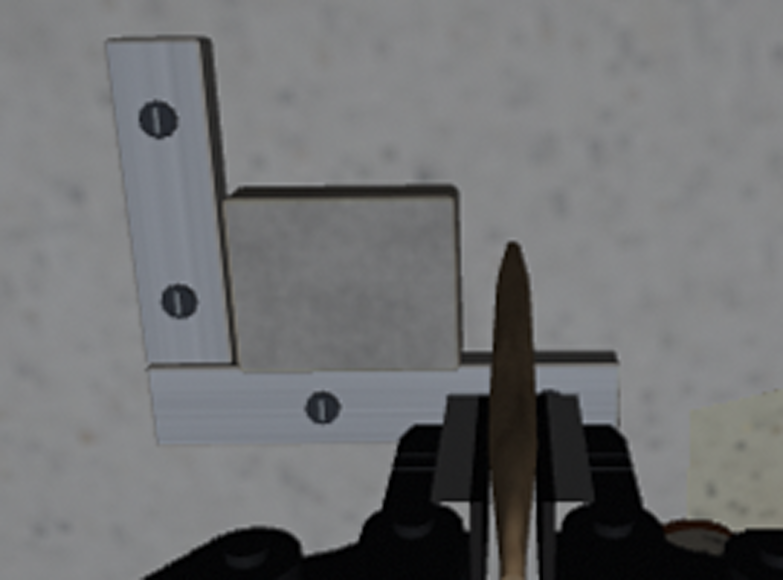

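Call:
jog_arm:
  commands:
    - [[-1, -4, 0], [0, 0, 0], 0]
    - [[-1, -3.5, 0], [0, 0, 0], 0]
    - [[0, 0, 0], [0, 0, 0], 0]

```text
time_s: 18.45
tool_pos: [546.5, -120.9, 116.3]
ee_rot: [[-0.985, 0.174, -0.0], [0.174, 0.985, -0.0], [0.0, -0.0, -1.0]]
wrist_force: [0.1, 0.2, -0.1]
finger_gap: 8.1
```

Call:
jog_arm:
  commands:
    - [[0, -1.5, 0], [0, 0, 0], 0]
    - [[0, 0, 0], [0, 0, 0], 0]

```text
time_s: 18.7
tool_pos: [546.7, -122.0, 116.3]
ee_rot: [[-0.985, 0.173, 0.0], [0.173, 0.985, -0.0], [-0.0, -0.0, -1.0]]
wrist_force: [0.3, -0.0, -0.1]
finger_gap: 7.7
```

```bash
python3 - <<'E'
from h import *
s=r.state();print(s['time_s'],s['tool_pos'],s['wrist_force'],s['wrist_torque'])
im=r.get_image('wrist');crop(im,140,110,410,310,2.9,'pics/w17.png')
E
```

```text
18.7 [ 546.69170551 -122.02756978  116.31698391] [ 0.25816729 -0.02613631 -0.11624124] [ 0.01395655  0.00996494 -0.01897061]
```

View pics/w17.png

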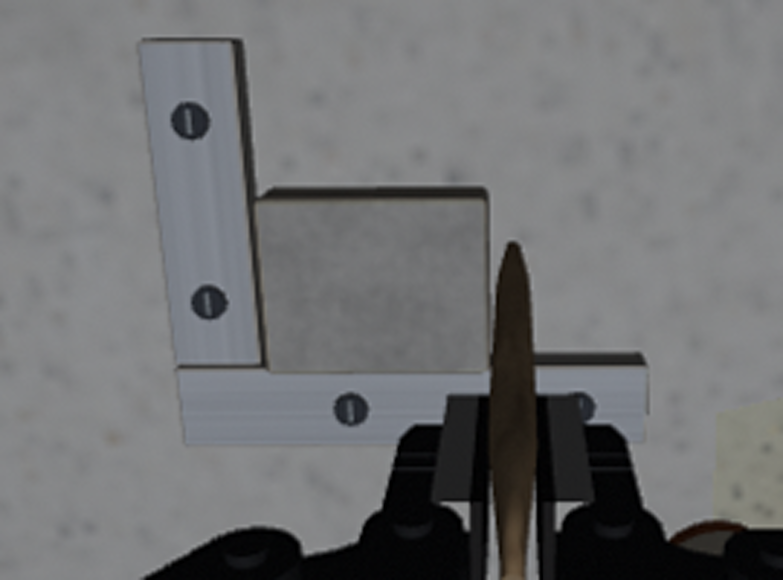

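Call:
jog_arm:
  commands:
    - [[0, -1.5, 0], [0, 0, 0], 0]
    - [[0, 0, 0], [0, 0, 0], 0]

```text
time_s: 19.0
tool_pos: [546.6, -123.6, 116.3]
ee_rot: [[-0.985, 0.173, 0.0], [0.173, 0.985, -0.0], [-0.0, -0.0, -1.0]]
wrist_force: [0.5, 0.2, -0.3]
finger_gap: 7.4
```

Call:
jog_arm:
  commands:
    - [[0, -1, 0], [0, 0, 0], 0]
    - [[0, 0, 0], [0, 0, 0], 0]

```text
time_s: 19.25
tool_pos: [546.6, -124.5, 116.3]
ee_rot: [[-0.985, 0.173, 0.0], [0.173, 0.985, -0.0], [-0.0, -0.0, -1.0]]
wrist_force: [-0.2, 0.8, 0.2]
finger_gap: 7.9
```

Call:
jog_arm:
  commands:
    - [[0, -1, 0], [0, 0, 0], 0]
    - [[0, 0, 0], [0, 0, 0], 0]

```text
time_s: 19.5
tool_pos: [546.6, -125.3, 116.3]
ee_rot: [[-0.985, 0.173, -0.0], [0.173, 0.985, 0.0], [0.0, 0.0, -1.0]]
wrist_force: [1.1, 0.7, 0.2]
finger_gap: 7.8
```

```bash
python3 - <<'E'
from h import *
s=r.state();print(s['time_s'],s['tool_pos'],s['wrist_force'],s['wrist_torque'])
E
```

```text
19.5 [ 546.59907056 -125.31468415  116.29277903] [1.11585011 0.72394226 0.20880487] [0.08292657 0.0328073  0.01288012]
```

Call:
jog_arm:
  commands:
    - [[0, -1, 0], [0, 0, 0], 0]
    - [[0, 0, 0], [0, 0, 0], 0]

```text
time_s: 19.75
tool_pos: [546.5, -126.5, 116.3]
ee_rot: [[-0.985, 0.173, -0.0], [0.173, 0.985, 0.0], [0.0, 0.0, -1.0]]
wrist_force: [0.0, 0.3, -0.4]
finger_gap: 7.9
```

Call:
jog_arm:
  commands:
    - [[0, -1, 0], [0, 0, 0], 0]
    - [[0, 0, 0], [0, 0, 0], 0]

```text
time_s: 20.0
tool_pos: [546.6, -127.6, 116.3]
ee_rot: [[-0.985, 0.173, -0.0], [0.173, 0.985, -0.0], [0.0, -0.0, -1.0]]
wrist_force: [-0.3, 1.9, -0.4]
finger_gap: 7.3
```

```bash
python3 - <<'E'
from h import *
s=r.state();print(s['time_s'],s['tool_pos'],s['wrist_force'],s['wrist_torque'])
E
```

```text
20.0 [ 546.59632874 -127.60669722  116.25666658] [-0.27630595  1.85839093 -0.42852382] [ 0.13684792  0.03853366 -0.0047459 ]
```

Call:
jog_arm:
  commands:
    - [[0, -1, 0], [0, 0, 0], 0]
    - [[0, 0, 0], [0, 0, 0], 0]

```text
time_s: 20.25
tool_pos: [546.7, -128.0, 116.3]
ee_rot: [[-0.985, 0.173, -0.0], [0.173, 0.985, 0.001], [0.0, 0.001, -1.0]]
wrist_force: [0.6, 1.5, -0.4]
finger_gap: 8.1
```

```bash
python3 - <<'E'
from h import *
s=r.state();print(s['time_s'],s['tool_pos'],s['wrist_force'],s['wrist_torque'])
im=r.get_image('wrist');crop(im,140,110,410,310,2.9,'pics/w18.png')
E
```

```text
20.25 [ 546.65164387 -127.95172348  116.28990238] [ 0.635226    1.4941714  -0.41454256] [0.53928372 0.08024158 0.02386283]
```

View pics/w18.png

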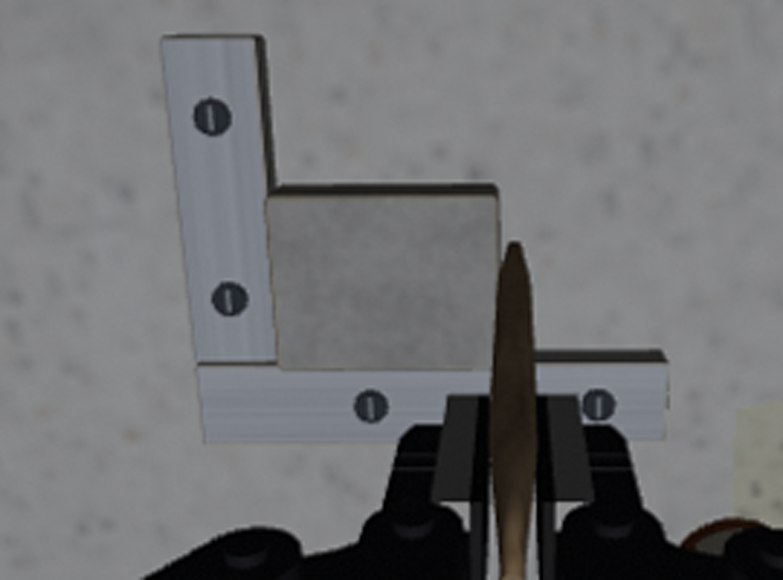

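Flush at both bars (tool force now builds with no travel). Backing off, lifting and going to the cup.

Call:
jog_arm:
  commands:
    - [[2, 10, 0], [0, 0, 0], 0]
    - [[1, 10, 10], [0, 0, 0], 0]
    - [[0, 0, 40], [0, 0, 0], 0]
    - [[0, 0, 45], [0, 0, 0], 0]
    - [[0, 0, 25], [0, 0, 0], 0]

```text
time_s: 20.92
tool_pos: [550.9, -108.0, 239.5]
ee_rot: [[-0.985, 0.172, 0.004], [0.172, 0.985, -0.001], [-0.004, -0.0, -1.0]]
wrist_force: [-0.2, -0.3, -0.4]
finger_gap: 8.0
```

Call:
jog_arm:
  commands:
    - [[0, -35, 0], [0, 0, 0], 0]
    - [[0, -50, 0], [0, 0, 0], 0]
    - [[0, -55, 0], [0, 0, 0], 0]
    - [[0, -50, 0], [0, 0, 0], 0]
    - [[0, -20, 0], [0, 0, 0], 0]

```text
time_s: 21.55
tool_pos: [548.9, -322.3, 237.1]
ee_rot: [[-0.984, 0.177, 0.001], [0.177, 0.984, -0.003], [-0.001, -0.002, -1.0]]
wrist_force: [-0.1, 0.5, -0.6]
finger_gap: 7.4
```

Call:
jog_arm:
  commands:
    - [[0, 0, 0], [0, 0, 0], 0]
    - [[0, 0, 0], [0, 0, 0], 0]

```text
time_s: 21.8
tool_pos: [550.3, -315.4, 236.3]
ee_rot: [[-0.986, 0.17, -0.0], [0.17, 0.986, 0.002], [0.0, 0.002, -1.0]]
wrist_force: [-0.3, 1.6, -0.8]
finger_gap: 7.4
```

```bash
python3 - <<'E'
from h import *
s=r.state();print(s['time_s'],s['tool_pos'],s['finger_gap'],s['qpos'])
c=r.get_calibration('wrist');np.save('c19.npy',c,allow_pickle=True)
im=r.get_image('wrist');cv2.imwrite('pics/w19.png',im)
im=r.get_image('top');crop(im,285,150,445,260,5,'pics/t19.png')
print(proj('wrist',[[553,-388,88],[553,-388,0]],c),proj('top',[[553,-388,88],[553,-388,3]]))
E
```

```text
21.8 [ 550.26111477 -315.39181516  236.28157543] 7.398323860448661 [ 25.62392928  26.97299721   0.21678955 104.13167054  -0.26488267
  48.94902386 106.22363528]
[[240.80491571 204.7336548 ]
 [257.04661417 183.61271688]] [[385.96804315 192.17055913]
 [382.14789743 194.17549973]]
```

View pics/w19.png

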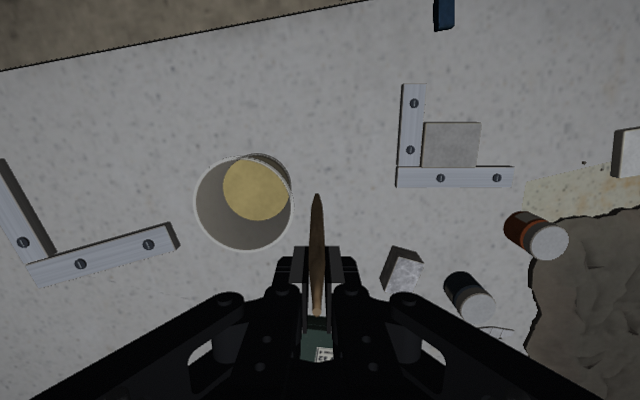

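View pics/t19.png

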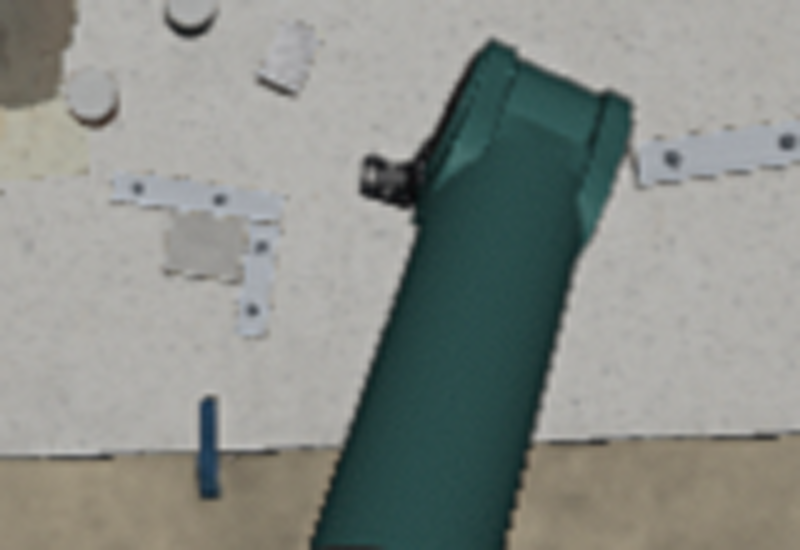

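Wrist view shows the rim centre at about (243,204), predicted (241,205), so the cup is at about (553,-386). The tile sits in the corner at (450,145). Moving over the cup.

Call:
jog_arm:
  commands:
    - [[2, -35, 0], [0, 0, 0], 0]
    - [[1, -30, 0], [0, 0, 0], 0]
    - [[0, -6, 0], [0, 0, 0], 0]
    - [[0, 0, 0], [0, 0, 0], 0]
    - [[0, 0, 0], [0, 0, 0], 0]

```text
time_s: 22.52
tool_pos: [553.2, -387.0, 236.2]
ee_rot: [[-0.985, 0.17, -0.0], [0.17, 0.985, 0.002], [0.0, 0.002, -1.0]]
wrist_force: [0.2, 0.4, -0.7]
finger_gap: 7.4
```

```bash
python3 - <<'E'
from h import *
s=r.state();print(s['time_s'],s['tool_pos'],s['finger_gap'],s['qpos'])
c=r.get_calibration('wrist')
im=r.get_image('wrist');crop(im,160,80,480,320,2.4,'pics/w20.png')
crop(r.get_image('side'),270,80,380,190,5,'pics/s20.png')
E
```

```text
22.525 [ 553.18561032 -386.97999011  236.18667404] 7.445850547356432 [ 30.71521687  29.92696744   0.66495926  98.74799189  -0.52700362
  51.38412564 111.8171812 ]
```

View pics/w20.png

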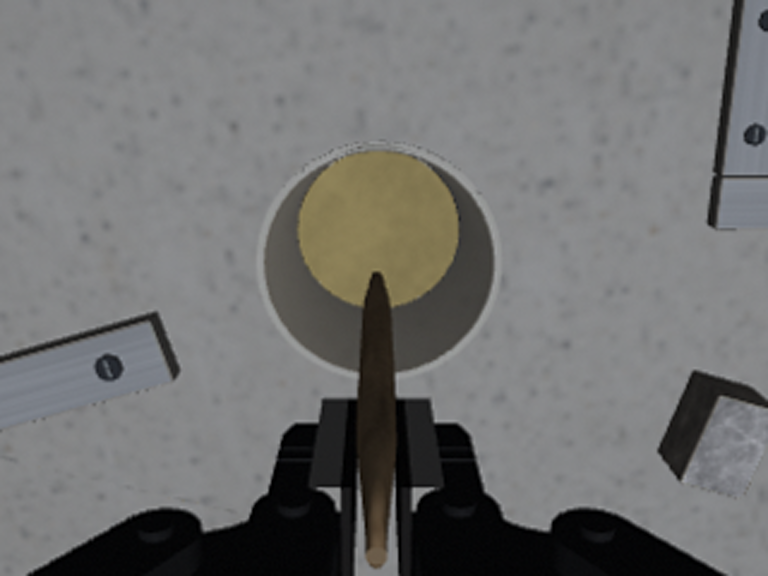

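View pics/s20.png

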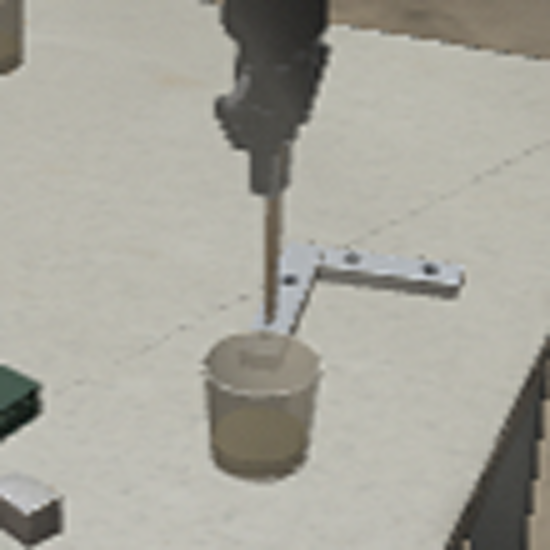

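Tool centred over the cup. Lowering.

Call:
jog_arm:
  commands:
    - [[0, 0, -35], [0, 0, 0], 0]
    - [[0, 0, -35], [0, 0, 0], 0]
    - [[0, 0, -25], [0, 0, 0], 0]
    - [[0, 0, -12], [0, 0, 0], 0]
    - [[0, 0, 0], [0, 0, 0], 0]

```text
time_s: 23.25
tool_pos: [552.5, -388.7, 128.8]
ee_rot: [[-0.985, 0.172, -0.001], [0.172, 0.985, 0.001], [0.001, 0.001, -1.0]]
wrist_force: [0.1, -1.3, 0.0]
finger_gap: 7.7
```

Call:
jog_arm:
  commands:
    - [[0, 0, -3], [0, 0, 0], 0]
    - [[0, 0, -3], [0, 0, 0], 0]
    - [[0, 0, 0], [0, 0, 0], 0]

```text
time_s: 23.62
tool_pos: [552.7, -389.6, 123.7]
ee_rot: [[-0.985, 0.173, 0.0], [0.173, 0.985, -0.0], [-0.001, -0.0, -1.0]]
wrist_force: [-0.3, -1.0, -0.4]
finger_gap: 7.5
```

```bash
python3 - <<'E'
from h import *
s=r.state();print(s['time_s'],s['tool_pos'],s['finger_gap'],s['wrist_force'])
crop(r.get_image('side'),270,80,380,190,5,'pics/s21.png')
E
```

```text
23.625 [ 552.73499741 -389.57074863  123.68288789] 7.531345568345588 [-0.29596821 -1.01874096 -0.40250603]
```

View pics/s21.png

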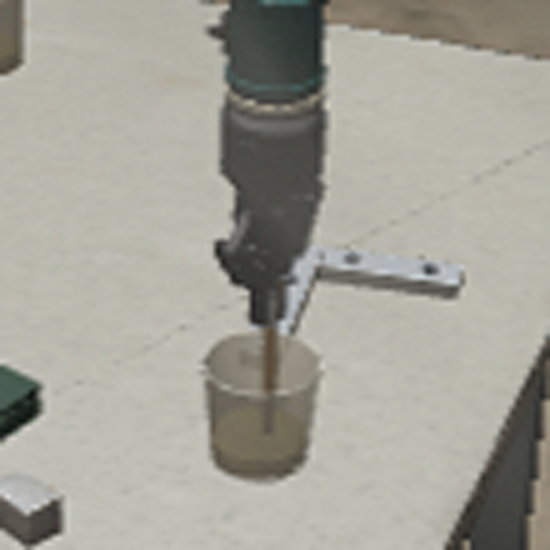

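Call:
jog_arm:
  commands:
    - [[0, 0, -3], [0, 0, 0], 0]
    - [[0, 0, -1], [0, 0, 0], 0]
    - [[0, 0, 0], [0, 0, 0], 0]

```text
time_s: 24.05
tool_pos: [552.5, -389.4, 119.1]
ee_rot: [[-0.985, 0.173, -0.0], [0.173, 0.985, 0.0], [0.0, 0.0, -1.0]]
wrist_force: [0.2, 0.2, -0.6]
finger_gap: 7.9
```

Call:
jog_arm:
  commands:
    - [[0, 0, 0], [0, 0, 0], 25]
    - [[0, 0, 0], [0, 0, 0], 50]
    - [[0, 0, 0], [0, 0, 0], 85]
    - [[0, 0, 0], [0, 0, 0], 85]
    - [[0, 0, 0], [0, 0, 0], 85]

```text
time_s: 24.68
tool_pos: [552.6, -389.4, 119.3]
ee_rot: [[-0.985, 0.173, 0.0], [0.173, 0.985, -0.0], [-0.0, 0.0, -1.0]]
wrist_force: [0.5, -0.0, -0.3]
finger_gap: 85.1
```

```bash
python3 - <<'E'
from h import *
s=r.state();print(s['time_s'],s['tool_pos'],s['finger_gap'],s['wrist_force'])
crop(r.get_image('side'),270,80,380,190,5,'pics/s22.png')
cv2.imwrite('pics/w22.png',r.get_image('wrist'))
E
```

```text
24.675 [ 552.64373073 -389.44635676  119.30740574] 85.12780113442146 [ 0.45923121 -0.03744657 -0.28462543]
```

View pics/s22.png

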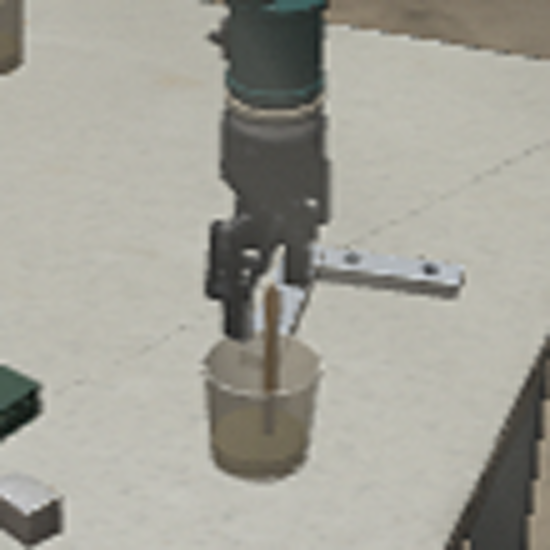

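View pics/w22.png

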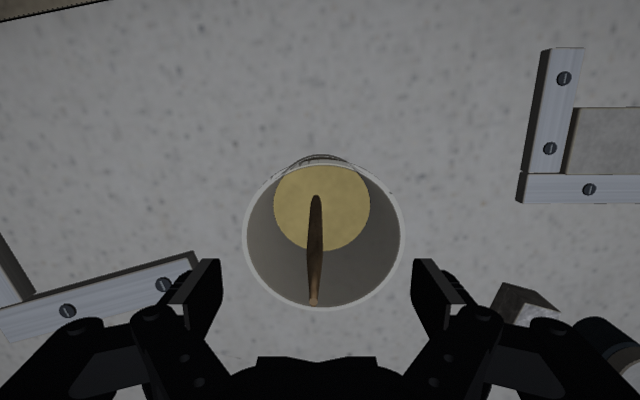

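Tool stands free in the cup. Retreating straight up.

Call:
jog_arm:
  commands:
    - [[0, 0, 20], [0, 0, 0], 85]
    - [[0, 0, 35], [0, 0, 0], 85]
    - [[0, 0, 45], [0, 0, 0], 85]
    - [[0, 0, 45], [0, 0, 0], 85]
    - [[0, 0, 20], [0, 0, 0], 85]

```text
time_s: 25.4
tool_pos: [554.0, -390.5, 289.6]
ee_rot: [[-0.985, 0.173, 0.006], [0.173, 0.985, -0.004], [-0.007, -0.003, -1.0]]
wrist_force: [-0.1, -0.4, -0.3]
finger_gap: 84.7
```

Call:
jog_arm:
  commands:
    - [[0, 0, 0], [0, 0, 0], 85]
    - [[0, 0, 0], [0, 0, 0], 85]
    - [[0, 0, 0], [0, 0, 0], 85]
    - [[0, 0, 0], [0, 0, 0], 85]

```text
time_s: 25.9
tool_pos: [552.1, -389.1, 283.1]
ee_rot: [[-0.985, 0.173, -0.002], [0.173, 0.985, 0.001], [0.002, 0.001, -1.0]]
wrist_force: [0.7, 0.4, -0.7]
finger_gap: 85.2
```

```bash
python3 - <<'E'
from h import *
s=r.state();print(s['time_s'],s['tool_pos'],s['finger_gap'],s['wrist_force'])
cv2.imwrite('pics/side23.png',r.get_image('side'))
cv2.imwrite('pics/w23.png',r.get_image('wrist'))
im=r.get_image('top');crop(im,245,150,405,270,5,'pics/t23.png')
E
```

```text
25.9 [ 552.14383249 -389.13234709  283.0561193 ] 85.23954781875027 [ 0.72313525  0.44200181 -0.66146671]
```

View pics/side23.png

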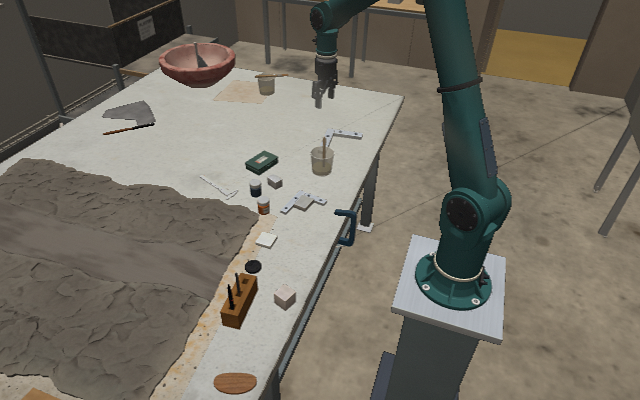

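View pics/w23.png

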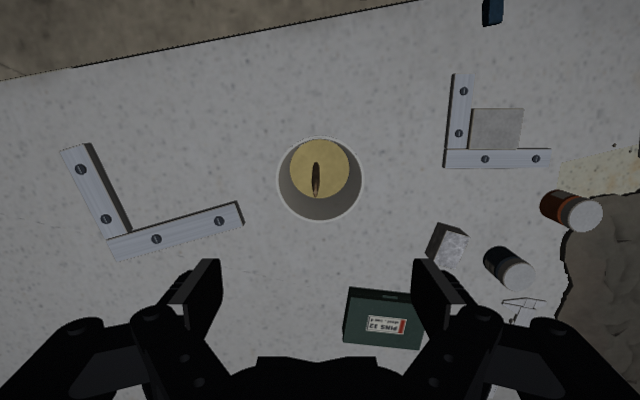

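View pics/t23.png

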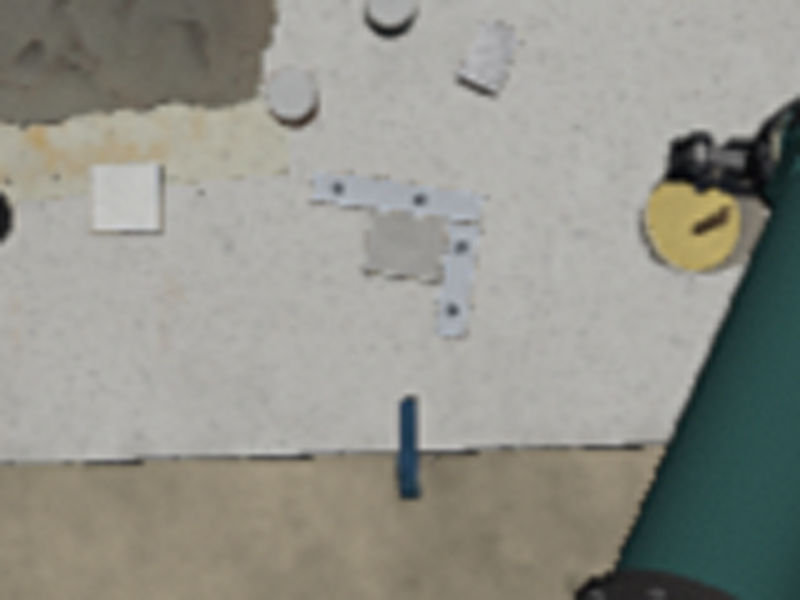

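Everything is in place: tile flush in the smaller L at (495,128), tool standing in the upright cup at (318,178), bystanders undisturbed. Handing in.

```bash
python3 - <<'E'
from station import r
print(r.close_job(), r.state()['time_s'])
E
```

```text
the job is handed in; nothing more can be done
the job is handed in; nothing more can be done
```

The tile is seated in the inside corner of the smaller corner stop and the wooden tool is standing in the upright cup. I handed the job in at about 26 s of the 72 s allowed; no verdict was reported.

- **Method:** I pulled the wooden tool from the right-hand socket. With its broad face I pushed the tile in -y, then +x, then -y into the corner. A light press against each bar finished it, and I then stood the tool in the cup.
- **Tile:** Each press ended with torque building (0.77 and 0.54 N·m) while the arm's travel fell short of the command. The last wrist and top pictures show no visible gap at either bar and the tile square. I judged the final flush by eye and by contact, without measuring it.
- **Tool and cup:** The tool stands upright on its own, near the middle of the cup, and the gripper is about 280 mm above the table, touching nothing. I worked out the tool's centre height at about 80 to 84 mm, which is under the 88 mm limit. It was not measured directly.
- **Bystanders:** The other casts, lens cap, pen and needle tool look unmoved in the last pictures.
- **Disagreements:** The wrist and top cameras differed by 2 to 5 mm on some positions, and the stop's yaw read anywhere from -6° to -11°. One early wrist reading was off because the arm was still settling. Contact and close-up pictures settled the final seating.

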